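Sort the coating bench: slides, vials and nozzle to their holders

TASK

Sort the five things lying along the front of the bench into their holders. Lay the two coated slides on the slide stand, coating up, one squarely on each oblong pad with no overhang and its long side along the pad; stand the two capped vials upright in the vial tray, one in each square bay; and stand the spray nozzle upright on the middle of the round pad of the nozzle rest. Let go of everything and leave the climate meter and the screwdriver where they are.

Things in the scene. Friction and masses are not known exactly. Their poses are not given: they have to be found in the camera images.
- slide_a_mid (a point): coated glass slide on a white carrier, a flat plate 28 mm wide (its x), 52 mm long (its y), 8 mm thick (the collider; 9 mm at the most), with a brown film on top; lies flat on the bench at the start, at any yaw. Grasp it across its 28 mm width. The point is its centre, 4 mm above its underside; z is up out of the coated face. The two slides are interchangeable
- slide_b_mid (a point): coated glass slide on a white carrier, a flat plate 28 mm wide (its x), 52 mm long (its y), 8 mm thick (the collider; 9 mm at the most), with a black film on top; lies flat on the bench at the start, at any yaw. Grasp it across its 28 mm width. The point is its centre, 4 mm above its underside; z is up out of the coated face. The two slides are interchangeable
- vial_a_mid (a point): small glass vial with a black screw cap, 28 mm across and 56 mm tall (the cap, the top 10 mm, is 24 mm across), standing upright on the bench at the start (its uneven foot lets it lean by up to 0.05 rad, which does no harm). The point is on its axis, half-way up, 28 mm above its foot; z points up to the cap. Grasp it round its upper half so that the fingertips stay above the walls of the tray. The two vials are interchangeable
- vial_b_mid (a point): small glass vial with a black screw cap, 28 mm across and 56 mm tall (the cap, the top 10 mm, is 24 mm across), standing upright on the bench at the start (its uneven foot lets it lean by up to 0.05 rad, which does no harm). The point is on its axis, half-way up, 28 mm above its foot; z points up to the cap. Grasp it round its upper half so that the fingertips stay above the walls of the tray. The two vials are interchangeable
- nozzle_mid (a point): white spare spray nozzle, spool-shaped: 23 mm across the wide upper end, narrow waist, 26 mm tall, standing upright on the bench at the start, wide end up. The point is on its axis, half-way up, 13 mm above its foot; z is up
- slide_stand: slide stand, fixed to the bench: grey base plate 90 mm (x) by 140 mm (y), 6 mm thick, with two raised flat oblong aluminium pads, each 76 mm long (along the stand's x) and 50 mm wide (along its y), tops 16 mm above the bench, without rims. Origin at the centre of the stand's underside on the bench; the pads' centres lie at y = +38 mm and y = -38 mm, x = 0, in its frame; z is up
- vial_tray: white vial tray, fixed to the bench, 60 mm (x) by 128 mm (y), with two open square bays 52 by 52 mm inside, floor 4 mm and tops of the walls 14 mm above the bench; outer walls 4 mm thick, 16 mm between the bays. Origin at the centre of the tray's underside on the bench; the bays' centres lie at y = +34 mm and y = -34 mm, x = 0, in its frame; z is up
- nozzle_rest: nozzle rest, fixed to the bench: grey round foot 80 mm across and 6 mm thick with a raised flat round pad 48 mm across in its middle, top 16 mm above the bench, without a rim. Origin at the centre of its underside on the bench; z is up
- meter: small blue and white climate meter with a display, 42 by 50 mm, 84 mm tall, standing behind the work: a bystander, not to be moved. Origin at the centre of its underside
- driver: screwdriver with a red handle, 173 mm long (its y), 26 mm high, lying behind the work: a bystander, not to be moved. Origin at the middle of its length, on the bench

How it is judged:
At the end, for the whole second after the job is handed in: One slide flat, coating up, on each pad (centre within 13 mm along, 12 mm across, long sides within 0.26 rad); one vial upright (0.15 rad) on the floor of each bay; nozzle upright (0.15 rad) on the round pad within 14 mm of its centre; all at rest ((((x of slide_a_mid in the frame of slide_stand between -0.013 and 0.013 m and y of slide_a_mid in the frame of slide_stand between 0.026 and 0.05 m and z of slide_a_mid in the frame of slide_stand between 0.017 and 0.023 m and angle between the y axis of slide_a_mid and the x axis of slide_stand, either way round below 0.26 rad and angle between slide_a_mid's own z axis and vertical below 0.08 rad) and (x of slide_b_mid in the frame of slide_stand between -0.013 and 0.013 m and y of slide_b_mid in the frame of slide_stand between -0.05 and -0.026 m and z of slide_b_mid in the frame of slide_stand between 0.017 and 0.023 m and angle between the y axis of slide_b_mid and the x axis of slide_stand, either way round below 0.26 rad and angle between slide_b_mid's own z axis and vertical below 0.08 rad)) or ((x of slide_a_mid in the frame of slide_stand between -0.013 and 0.013 m and y of slide_a_mid in the frame of slide_stand between -0.05 and -0.026 m and z of slide_a_mid in the frame of slide_stand between 0.017 and 0.023 m and angle between the y axis of slide_a_mid and the x axis of slide_stand, either way round below 0.26 rad and angle between slide_a_mid's own z axis and vertical below 0.08 rad) and (x of slide_b_mid in the frame of slide_stand between -0.013 and 0.013 m and y of slide_b_mid in the frame of slide_stand between 0.026 and 0.05 m and z of slide_b_mid in the frame of slide_stand between 0.017 and 0.023 m and angle between the y axis of slide_b_mid and the x axis of slide_stand, either way round below 0.26 rad and angle between slide_b_mid's own z axis and vertical below 0.08 rad))) and (((x of vial_a_mid in the frame of vial_tray between -0.0135 and 0.0135 m and y of vial_a_mid in the frame of vial_tray between 0.0205 and 0.0475 m and z of vial_a_mid in the frame of vial_tray between 0.029 and 0.035 m and angle between vial_a_mid's own z axis and vertical below 0.15 rad) and (x of vial_b_mid in the frame of vial_tray between -0.0135 and 0.0135 m and y of vial_b_mid in the frame of vial_tray between -0.0475 and -0.0205 m and z of vial_b_mid in the frame of vial_tray between 0.029 and 0.035 m and angle between vial_b_mid's own z axis and vertical below 0.15 rad)) or ((x of vial_a_mid in the frame of vial_tray between -0.0135 and 0.0135 m and y of vial_a_mid in the frame of vial_tray between -0.0475 and -0.0205 m and z of vial_a_mid in the frame of vial_tray between 0.029 and 0.035 m and angle between vial_a_mid's own z axis and vertical below 0.15 rad) and (x of vial_b_mid in the frame of vial_tray between -0.0135 and 0.0135 m and y of vial_b_mid in the frame of vial_tray between 0.0205 and 0.0475 m and z of vial_b_mid in the frame of vial_tray between 0.029 and 0.035 m and angle between vial_b_mid's own z axis and vertical below 0.15 rad))) and horizontal distance between nozzle_mid and nozzle_rest below 0.014 m and z of nozzle_mid in the frame of nozzle_rest between 0.026 and 0.032 m and angle between nozzle_mid's own z axis and vertical below 0.15 rad and linear speed of each of slide_a, slide_b, vial_a, vial_b, nozzle below 0.02 m/s); the robot touches nothing.
It fails at once if the climate meter is pushed away (more than 25 mm) (distance of meter from where it was at the start of the episode above 0.025 m).
It fails at once if the screwdriver is pushed away (more than 25 mm) (distance of driver from where it was at the start of the episode above 0.025 m).
It fails at once if the climate meter is knocked over (angle between meter's own z axis and vertical above 0.5 rad).
It also fails if it takes over 128 s, if anything falls off the work surface, if the arm or the gripper's body presses on something with over 40 N, if the wrist force passes 120 N, or if a joint passes its speed limit or range.

ROBOT

A 6-joint arm with a two-finger parallel gripper is mounted at the origin on a cart in front of the work surface, level with it; the furniture and walls round the work are solid. World frame = base frame: x ahead of the robot, y to its left, z up, the work surface at z = 0. Lengths are in m, angles in rad, forces in N, time in s.
With the tool pointing down it reaches from about 0.35 to 0.975 m from the base axis. Payload 4.9 kg.
Tool frame: the origin (TCP) lies at the very end of the fingers, on their centre line; the grasp point (between the pads) lies 19 mm behind it (ctrl.pinch_z is the distance from the TCP to the grasp point, in m); z points along the fingers, y is the line along which they close (so a half turn about z gives the same grasp; the last joint's range is limited). The gripper opens to 85 mm and grips with 20 to 120 N. Pads are 22 mm wide; open, the fingers measure 114 mm over their backs; the gripper's body (76 mm by 85 mm) begins 54 mm behind the grasp point. The pads swing forward as they close: fully open they stand 13 mm farther back than shut.
Start: joints at [1.001, 0.053, 1.613, -0, 1.476, -0.119], TCP at [0.272, 0.563, 0.196] pointing down, gripper open.
Joint ranges: [-3.01, 3.01], [-1.01, 2.22], [0.06, 2.58], [-1.02, 4.17], [0.09, 2.62], [-3.14, 3.14]. Speed limits (rad/s): [2.57, 2.57, 3.14, 3.14, 3.14, 3.14].

INTERFACE

Orientations are given as a rotation vector (axis times angle).
In Python, from station import ctrl, optics gives the robot as it stands. The module is installed in compiled form; this text tells all that it offers.
- The arm moves only by the shell command python3 -m handwheel 'ROWS' [OPENING] [FORCE]. ROWS is JSON, one flat list of numbers, 6 for each row, row after row: the shift along the tool's x, y, z in m, then the turn, a rotation vector about the tool's x, y, z in degrees. A call has 1 to 20 rows; each row shifts and turns the commanded pose from where the row before left it, along the tool's axes as they then stand; what a row does not reach is not made up. A row lasts 1/10 s, in which the tool goes at most 50 mm and 8.59 degrees, less where a joint would pass 70% of its speed; a pose out of reach is approached as far as the arm can. A call is refused whole if a number of a shift passes 0.05 or a number of a turn 8.59, either way. A call with a gripper value outside its range is refused whole. OPENING is the closure, from 0 (fully open) to 1 (shut), set as the call begins (- or left out, the last holds). The fingers move at their own pace and stop on an object; FORCE is the grip in N (left out, the last holds). Time passes only in rows, so rows that do not move let the fingers close. It gives the time, the measured TCP pose, the force and the opening at its end, in the units of the state.
- ctrl.get_obs(): the state, without advancing time (a new reading comes with each control period).
- optics.get_image(name): name is "side" or "top" or "wrist"; returns (picture, depth): 480x640x3 uint8, red, green, blue; 480x640 float32, m along the optical axis (not along the pixel's ray), 0 where there is no reading.
- optics.get_calibration(name): a dict with "fovy" (degrees; the focal length in pixels is half the picture's height over the tangent of half this angle, whatever the lens; pixels are square), "cx", "cy" (the principal point, pixels), "rvec" (rotation vector, rad) and "tvec" (3), from world to camera coordinates, as OpenCV has them; the wrist camera has in their place "mount" (4x4, takes a point from camera to tool coordinates, whose origin is the TCP and whose axes are the flange's). Camera axes: x right, y down, z forward; pixel columns grow to the right and rows downward; lengths in m; the calibration is good to about 2 mm. A picture is of the moment at which its call begins: read the wrist's pose just before it. get_calibration takes no time and is no camera call.
- ctrl.finish_job(): hands the job in, once; it reports no verdict.
The state is a dict: "t": time; "q": joint angles; "dq": joint speeds; "effort": joint torques, N m; "tool_pos": TCP position; "tool_rot": TCP orientation; "contact_force": force on the tool from outside, world axes, zero at the start; "wrist_torque": the same for the moment, N m; "opening": finger opening in m.
Only numpy, scipy, OpenCV 4.12 (cv2) and the standard library are available. Lean on these libraries where they do the work, as an engineer would, in place of code of your own. Each camera call takes 0.05 s, during which the arm holds its last target. There are 200 camera calls.

## Working session

There is one attempt and no reset: what is moved stays moved. The work goes in short steps, Python scripts to look and compute and a shell command to move; the robot and the scene stay as the last step left them, time stands still between calls to the robot, and variables do not carry over. Pictures are saved under pics/ and viewed, on a budget of 14 in all, crops included, one or two more only if the job needs it, and the job is handed in when it is done.

```bash
mkdir -p pics
cat > h.py <<'E'
import numpy as np, cv2
from scipy.spatial.transform import Rotation as R
from station import ctrl, optics
def cam(name):
    c=optics.get_calibration(name); f=240/np.tan(np.radians(c['fovy'])/2)
    if 'mount' in c:
        o=ctrl.get_obs(); T=np.eye(4); T[:3,:3]=R.from_rotvec(o['tool_rot']).as_matrix(); T[:3,3]=o['tool_pos']
        M=T@np.array(c['mount'])
    else:
        W=np.eye(4); W[:3,:3]=R.from_rotvec(np.ravel(c['rvec'])).as_matrix(); W[:3,3]=np.ravel(c['tvec']); M=np.linalg.inv(W)
    return f,c['cx'],c['cy'],M
def shoot(name,tag):
    k=cam(name); im,d=optics.get_image(name)
    cv2.imwrite(f'pics/{tag}.png',cv2.cvtColor(im,cv2.COLOR_RGB2BGR))
    np.savez(f'{tag}.npz',im=im,d=d,f=k[0],cx=k[1],cy=k[2],M=k[3]); return im,d,k
def load(tag):
    z=np.load(f'{tag}.npz'); return z['im'],z['d'],(float(z['f']),float(z['cx']),float(z['cy']),z['M'])
def world(d,k):
    f,cx,cy,M=k; v,u=np.mgrid[:480,:640]
    P=np.stack([(u-cx)/f*d,(v-cy)/f*d,d],-1)
    return P@M[:3,:3].T+M[:3,3]
def ray(u,v,z,k):
    f,cx,cy,M=k; r=M[:3,:3]@np.array([(u-cx)/f,(v-cy)/f,1]); return M[:3,3]+r*(z-M[2,3])/r[2]
E
python3 - <<'E'
from h import *
print({k:np.round(v,3) for k,v in ctrl.get_obs().items()})
for n in('top','side','wrist'):
    c=optics.get_calibration(n); im,d,k=shoot(n,n+'0'); print(n,np.round(k[:3],1),np.round(k[3],3).tolist(), (d>0).mean(), {x:y for x,y in c.items() if x not in('rvec','tvec','mount')})
print(np.round(optics.get_calibration('wrist')['mount'],3).tolist())
E
```

```text
{'t': np.float64(0.0), 'q': array([ 1.001,  0.053,  1.614,  0.   ,  1.476, -0.119]), 'dq': array([-0.001,  0.001, -0.   , -0.   ,  0.001, -0.001]), 'effort': array([ 2.0000e-03, -3.9368e+01, -3.7018e+01,  0.0000e+00,  7.0000e-03,
        0.0000e+00]), 'tool_pos': array([0.272, 0.562, 0.195]), 'tool_rot': array([-7.020e-01, -3.061e+00,  3.000e-03]), 'contact_force': array([-0.019, -0.96 ,  0.592]), 'wrist_torque': array([ 0.008,  0.037, -0.021]), 'opening': np.float64(0.086)}
top [464.4 318.3 245.5] [[0.013, -0.997, 0.07, 0.47], [-1.0, -0.011, 0.02, -0.007], [-0.019, -0.071, -0.997, 1.076], [0.0, 0.0, 0.0, 1.0]] 0.996142578125 {'fovy': 54.6596613008653, 'cx': 318.2620654618428, 'cy': 245.4880221880947}
side [573.2 323.3 250.6] [[0.901, -0.273, 0.337, 0.159], [-0.433, -0.555, 0.71, -0.8], [-0.007, -0.786, -0.618, 0.748], [0.0, 0.0, 0.0, 1.0]] 0.9960904947916667 {'fovy': 45.43804437781225, 'cx': 323.25204486758616, 'cy': 250.58088367922326}
wrist [380.3 314.3 242.2] [[0.437, 0.862, 0.258, 0.206], [0.9, -0.417, -0.129, 0.593], [-0.004, 0.289, -0.957, 0.372], [0.0, 0.0, 0.0, 1.0]] 0.9957259114583333 {'fovy': 64.50367091884203, 'cx': 314.3209210668, 'cy': 242.1970406353781}
[[-0.001, -0.957, -0.289, 0.073], [1.0, -0.001, -0.002, -0.001], [0.002, -0.289, 0.957, -0.177], [0.0, 0.0, 0.0, 1.0]]
```

View pics/top0.png

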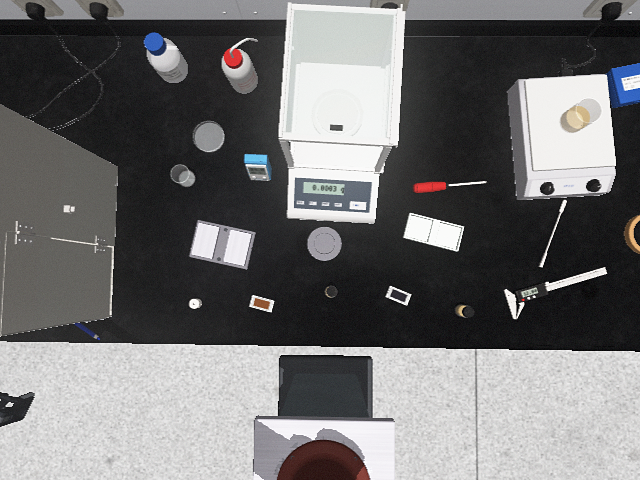

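The top view shows the front row: nozzle (195,303), brown slide (262,303), vial (331,292), black slide (398,295) and vial (464,311). The holders are the slide stand (222,245), nozzle rest (324,243) and tray (434,232). The meter is at (257,167) and the driver at (450,186).

```bash
cat > seg.py <<'E'
from h import *
im,d,k=load('top0'); P=world(d,k)
print('bench z',np.round([P[v,u,2] for u,v in((290,270),(150,300),(400,270),(500,250))],4))
def show(n,m,z=None):
    p=P[m]; (c,s,a)=cv2.minAreaRect((p[:,:2]*1000).astype(np.float32)); print(n,m.sum(),'ctr',np.round(c,1),'size',np.round(s,1),'ang',round(a,1),'z',np.round(np.percentile(p[:,2],[5,50,95]),4))
v,u=np.mgrid[:480,:640]
for n,(uu,vv,r) in dict(nozzle=(195,303,14),slA=(262,303,18),vial1=(331,292,14),slB=(398,295,18),vial2=(464,311,16),stand=(222,245,42),rest=(324,243,24),tray=(434,232,38),meter=(257,167,18),driver=(450,186,40)).items():
    w=(abs(u-uu)<r)&(abs(v-vv)<r)
    show(n,w&(P[...,2]>0.004)&(P[...,2]<.15))
    if n in('stand','rest'): show(n+' pads',w&(P[...,2]>.0125)&(P[...,2]<.03))
    if n in('stand','tray','slA','slB','nozzle'): show(n+' white',w&(im.min(-1)>(120)))
for uu,vv in ((60,200),(110,200),(110,310),(20,300),(20,400),(330,400),(345,30),(330,200)): print(uu,vv,np.round(P[vv,uu],3))
E
python3 seg.py
```

```text
bench z [ 0.0008  0.     -0.0024  0.0003]
nozzle 96 ctr [404.7 303.1] size [21.3 45.3] ang 29.6 z [0.0057 0.0246 0.0279]
nozzle white 105 ctr [409.6 298.2] size [20.5 30.3] ang 1.1 z [-0.0012  0.0243  0.0278]
slA 285 ctr [417.8 137. ] size [65.5 68.2] ang 88.4 z [0.0047 0.0077 0.0111]
slA white 169 ctr [426.7  80.8] size [ 44.9 189.9] ang 13.2 z [0.003  0.0072 0.0107]
vial1 132 ctr [448.8 -13.8] size [43.3 52. ] ang 16.7 z [0.0055 0.0544 0.0585]
slB 283 ctr [ 442.1 -173.8] size [58.2 66.3] ang 76.0 z [0.005  0.0082 0.0115]
slB white 175 ctr [ 433.7 -168.9] size [52.5 28.4] ang 68.5 z [0.0005 0.0077 0.0112]
vial2 211 ctr [ 401.4 -321. ] size [51.7 56.7] ang 69.4 z [0.0048 0.0465 0.0577]
stand 2066 ctr [541.7 237.4] size [189.6 183. ] ang 5.2 z [0.0045 0.0137 0.0178]
stand pads 1271 ctr [546.5 238.3] size [126.7  75.8] ang 78.4 z [0.0129 0.0153 0.0183]
stand white 2112 ctr [527.5 147.3] size [324.6  88.6] ang 78.2 z [0.003  0.0136 0.0179]
rest 823 ctr [561.6   8.8] size [ 98.9 105.6] ang 76.5 z [0.0043 0.0083 0.0206]
rest pads 336 ctr [565.5  -8.7] size [63.6 78.6] ang 82.5 z [0.0132 0.0157 0.0208]
tray 967 ctr [ 580.4 -250.4] size [162.4 169. ] ang 0.5 z [0.0042 0.0082 0.0158]
tray white 1478 ctr [ 559.1 -155.2] size [108.5 329.1] ang 12.6 z [0.0007 0.0048 0.0154]
meter 629 ctr [714.1 163.2] size [51.5 75.3] ang 1.6 z [0.0123 0.0674 0.084 ]
driver 719 ctr [ 687.4 -288.6] size [180.8 185.6] ang 89.3 z [0.0042 0.0135 0.0251]
60 200 [0.607 0.483 0.245]
110 200 [0.64  0.484 0.049]
110 310 [0.392 0.488 0.018]
20 300 [0.429 0.484 0.339]
20 400 [0.26  0.506 0.291]
330 400 [ 0.112 -0.019 -0.325]
345 30 [ 0.906 -0.033  0.288]
330 200 [ 0.644 -0.011  0.051]
```

View pics/side0.png

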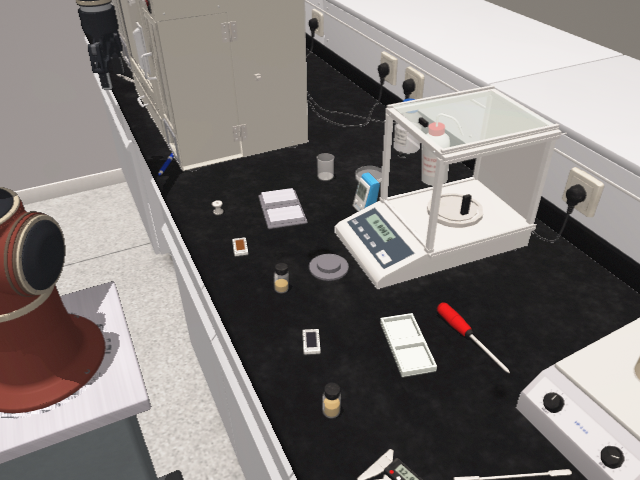

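View pics/wrist0.png

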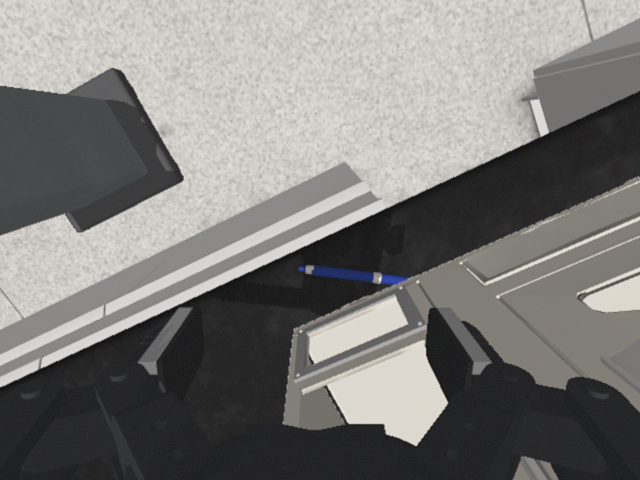

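The side view agrees with the top view: a tall cabinet stands left of the work, at y above 0.48 and x above 0.39. The wrist view shows only the cart edge, a pen and the cabinet front. I'll back out along −y, rising, then go above the work for a closer wrist look.

```bash
python3 -m handwheel '[-0.0205,-0.0345,-0.0167,0,0,0, -0.0205,-0.0345,-0.0167,0,0,0, -0.0205,-0.0345,-0.0167,0,0,0, -0.0205,-0.0345,-0.0167,0,0,0, -0.0205,-0.0345,-0.0167,0,0,0, -0.0205,-0.0345,-0.0167,0,0,0, -0.035,-0.021,-0.001,0,0,0, -0.035,-0.021,-0.001,0,0,0, -0.035,-0.021,-0.001,0,0,0, -0.035,-0.021,-0.001,0,0,0, -0.035,-0.021,-0.001,0,0,0, -0.035,-0.021,-0.001,0,0,0, -0.035,-0.021,-0.001,0,0,0, -0.035,-0.021,-0.001,0,0,0, 0,0,0,0,0,-8, 0,0,0,0,0,-8, 0,0,0,0,0,0]'
cat > go.py <<'E'
# usage: where TCP is; delta in tool axes to a target: go.py x y z [az of tool y, deg]
import sys; from h import *
o=ctrl.get_obs(); Rm=R.from_rotvec(o['tool_rot']).as_matrix(); az=np.degrees(np.arctan2(Rm[1,1],Rm[0,1]))
print('t',round(float(o['t']),2),'pos',np.round(o['tool_pos'],4),'az',round(az,1),'tilt',round(np.degrees(np.arccos(-Rm[2,2])),2),'q6',round(float(o['q'][5]),2),'open',round(float(o['opening']),4),'F',np.round(o['contact_force'],1))
if len(sys.argv)>3:
    t=np.array(list(map(float,sys.argv[1:4]))); D=t-o['tool_pos']; turn=0
    if len(sys.argv)>4:
        turn=(float(sys.argv[4])-az+90)%180-90
    a=np.radians(az); x0=np.array([-np.sin(a),np.cos(a)])*-1
    def ax(a): y=np.array([np.cos(a),np.sin(a)]); return np.array([-y[1],y[0]]),y
    for n,b in (('shift first',a),('turn first',a+np.radians(turn))):
        x,y=ax(b); print(n,'tx %.4f ty %.4f tz %.4f'%(x@D[:2],y@D[:2],-D[2]),'| turn about tool z %.1f deg'%(-turn))
E
python3 - <<'E'
from h import *
shoot('wrist','w1')
E
python3 go.py
```

```text
t: 1.85
tool_pos: [0.4716, 0.049, 0.304]
tool_rot: [-0.271, -3.129, 0.0]
contact_force: [-0.6, 0.0, -0.6]
opening: 0.0854
t 1.9 pos [0.4715 0.0493 0.3041] az 80.0 tilt 0.04 q6 -1.45 open 0.085 F [-0.1 -0.4 -0.3]
```

View pics/w1.png

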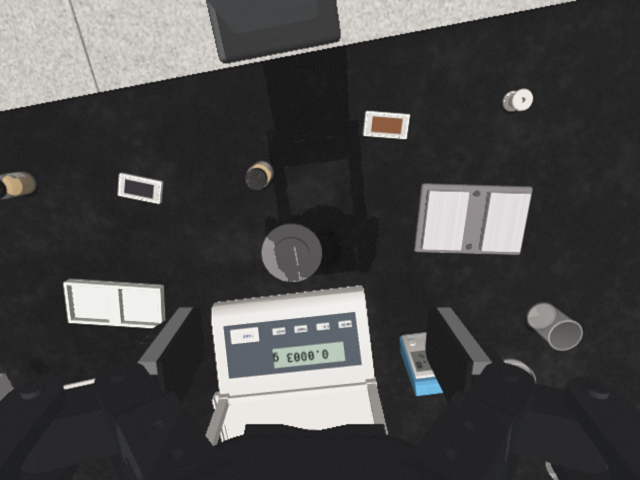

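The wrist view shows everything from above: brown slide (387,125), black slide (140,188), vials (259,175) and (17,185, cut by the left edge), and nozzle (519,100). The pads are at (445,222) and (506,223), the round rest at (292,252) and the tray at (114,303). Next I measure these.

```bash
cat > meas.py <<'E'
from h import *
def rect(tag,win,z,thr=120,colour=None):
    im,d,k=load(tag); u0,u1,v0,v1=win; sub=im[v0:v1,u0:u1].astype(int)
    m=((sub.min(-1)>thr) if colour is None else colour(sub)).astype(np.uint8)
    cs,_=cv2.findContours(m,cv2.RETR_EXTERNAL,cv2.CHAIN_APPROX_NONE); c=max(cs,key=cv2.contourArea)[:,0]+[u0,v0]
    h=cv2.convexHull(c.astype(np.int32))[:,0]
    p=np.array([ray(a,b,z,k)[:2] for a,b in h])*1000
    (cc,s,a)=cv2.minAreaRect(p.astype(np.float32)); 
    if s[0]<s[1]: s=s[::-1]; a+=90
    a=(a+90)%180-90
    print(tag,win,'px',np.round(h.mean(0)),'ctr mm',np.round(cc,1),'long x short',np.round(s,1),'long az',round(a,1)); return cc
E
python3 - <<'E'
from meas import *
rect('w1',(350,420,100,150),.008); rect('w1',(105,175,165,210),.008)
rect('w1',(415,475,180,260),.016,170); rect('w1',(475,535,180,260),.016,170)
rect('w1',(405,545,175,262),.006,70)
rect('w1',(55,175,272,335),.014,90)
rect('w1',(255,328,215,288),.006,60)
rect('w1',(500,540,80,120),.026,150)
im,d,k=load('w1'); P=world(d,k)
for n,(u,v) in dict(padL=(445,222),padR=(506,223),rest=(280,245),base=(474,222),vial=(258,178),bench=(200,230),noz=(524,98)).items(): print(n,np.round(P[v-2:v+3,u-2:u+3].reshape(-1,3).mean(0),4))
for n,u0,v0,r,z0,z1 in (('vialtop',259,175,20,.048,.07),('nozzle',518,100,20,.015,.04),('restpad',292,252,40,.012,.03)):
    q=P[v0-r:v0+r,u0-r:u0+r].reshape(-1,3); q=q[(q[:,2]>z0)&(q[:,2]<z1)]; print(n,len(q),np.round(np.median(q,0),4),np.round((q.max(0)+q.min(0))/2,4),np.round(np.ptp(q,0),4))
E
```

```text
w1 (350, 420, 100, 150) px [385. 125.] ctr mm [410.2 144.1] long x short [52.6 28.7] long az 75.8
w1 (105, 175, 165, 210) px [141. 187.] ctr mm [ 432.2 -167.2] long x short [53.5 29.2] long az 67.9
w1 (415, 475, 180, 260) px [444. 222.] ctr mm [538.1 202.3] long x short [75.3 49.2] long az -11.7
w1 (475, 535, 180, 260) px [508. 222.] ctr mm [553.2 276.5] long x short [75.2 49.1] long az -11.8
w1 (405, 545, 175, 262) px [473. 214.] ctr mm [544.9 238.9] long x short [139.9  90.3] long az 78.3
w1 (55, 175, 272, 335) px [121. 305.] ctr mm [ 576.5 -245. ] long x short [133.1  66.5] long az 75.9
w1 (255, 328, 215, 288) px [290. 251.] ctr mm [549.3   2.2] long x short [79.2 78.9] long az 80.1
w1 (500, 540, 80, 120) px [522. 100.] ctr mm [407.4 293.3] long x short [27.3 22.3] long az 30.6
padL [0.5338 0.1963 0.0339]
padR [0.5539 0.2777 0.0149]
rest [ 0.5331 -0.0083  0.0155]
base [0.5488 0.2419 0.005 ]
vial [ 0.4409 -0.011   0.0558]
bench [ 4.994e-01 -1.097e-01 -1.000e-04]
noz [0.4083 0.2982 0.0232]
vialtop 367 [ 0.4415 -0.0135  0.0555] [ 0.4417 -0.0139  0.0533] [0.0231 0.0234 0.0094]
nozzle 368 [0.4096 0.2951 0.0247] [0.4097 0.2952 0.0224] [0.0227 0.0231 0.0099]
restpad 1058 [0.5501 0.0036 0.0155] [0.5656 0.0124 0.0179] [0.0788 0.0677 0.0116]
```

```bash
python3 go.py 0.4102 0.1441 0.12 -14.2
```

```text
t 1.9 pos [0.4715 0.0493 0.3041] az 80.0 tilt 0.04 q6 -1.45 open 0.085 F [-0.1 -0.4 -0.3]
shift first tx 0.0769 ty 0.0827 tz 0.1841 | turn about tool z -85.8 deg
turn first tx -0.0769 ty 0.0827 tz 0.1841 | turn about tool z -85.8 deg
```

```bash
python3 -m handwheel '[0.0154,0.0165,0.0368,0,0,0, 0.0154,0.0165,0.0368,0,0,0, 0.0154,0.0165,0.0368,0,0,0, 0.0154,0.0165,0.0368,0,0,0, 0.0154,0.0165,0.0368,0,0,0, 0,0,0,0,0,8.56, 0,0,0,0,0,8.56, 0,0,0,0,0,8.56, 0,0,0,0,0,8.56, 0,0,0,0,0,8.56, 0,0,0,0,0,8.56, 0,0,0,0,0,8.56, 0,0,0,0,0,8.56, 0,0,0,0,0,8.56, 0,0,0,0,0,8.56, 0,0,0,0,0,8.56, 0,0,0,0,0,0]' 0.45 40
python3 go.py 0.4102 0.1441 0.12 -14.2
python3 - <<'E'
from meas import *
shoot('wrist','w2')
rect('w2',(180,460,100,300),.008,120)
E
```

```text
t: 3.6
tool_pos: [0.4096, 0.1442, 0.1205]
tool_rot: [2.477, 1.933, 0.0]
contact_force: [-0.3, -0.2, -0.1]
opening: 0.0468
t 3.6 pos [0.4096 0.1442 0.1205] az -14.1 tilt 0.01 q6 0.41 open 0.0468 F [-0.3 -0.2 -0.1]
shift first tx 0.0001 ty 0.0006 tz 0.0005 | turn about tool z 0.1 deg
turn first tx 0.0001 ty 0.0006 tz 0.0005 | turn about tool z 0.1 deg
w2 (180, 460, 100, 300) px [312. 215.] ctr mm [410.2 145.6] long x short [51.6 27.9] long az 76.2
```

View pics/w2.png

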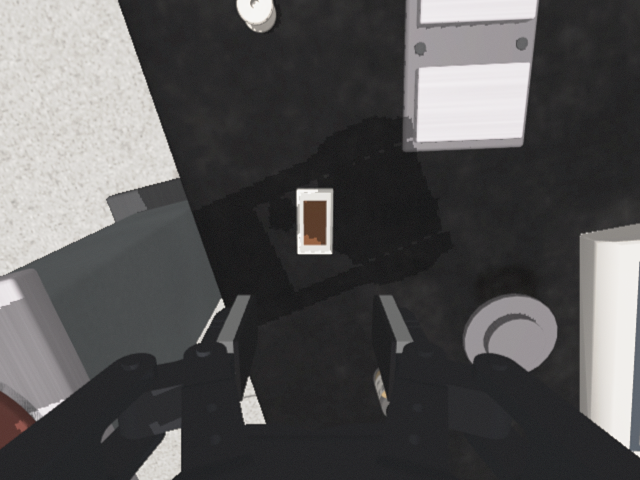

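The brown slide at (315,221) lies centred and square between the fingers, at columns 240 and 392, and matches the first measurement within 1.5 mm. I'll descend and grip.

```bash
python3 -m handwheel '[0.001,0.0006,0.036,0,0,0, 0,0,0.036,0,0,0, 0,0,0.03,0,0,0, 0,0,0.01,0,0,0, 0,0,0.0065,0,0,0, 0,0,0,0,0,0]' && python3 -m handwheel '[0,0,0,0,0,0, 0,0,0,0,0,0, 0,0,0,0,0,0, 0,0,0,0,0,0, 0,0,0,0,0,0]' 0.8 40; python3 go.py
```

```text
t: 4.25
tool_pos: [0.411, 0.1448, 0.0023]
tool_rot: [2.475, 1.935, 0.0]
contact_force: [0.2, 0.2, -0.1]
opening: 0.0468
t: 4.75
tool_pos: [0.411, 0.1447, 0.0024]
tool_rot: [2.475, 1.934, 0.001]
contact_force: [-0.3, 0.4, -0.3]
opening: 0.017
t 4.75 pos [0.411  0.1447 0.0024] az -14.0 tilt 0.04 q6 0.41 open 0.017 F [-0.3  0.4 -0.3]
```

Run:
```python
from meas import *
im,d,k=shoot('wrist','w3')
cv2.imwrite('pics/w3c.png',cv2.cvtColor(cv2.resize(im[150:390,160:480],(800,600)),cv2.COLOR_RGB2BGR))
P=world(d,k)
for u in (265,280,295,300,340,350,365):
  print(u,[(v,*np.round(P[v,u]*1000,0)) for v in (250,270,280,290)])
```

```text
265 [(250, np.float64(391.0), np.float64(164.0), np.float64(-0.0)), (270, np.float64(388.0), np.float64(154.0), np.float64(-0.0)), (280, np.float64(386.0), np.float64(149.0), np.float64(0.0)), (290, np.float64(385.0), np.float64(144.0), np.float64(-0.0))]
280 [(250, np.float64(398.0), np.float64(162.0), np.float64(-0.0)), (270, np.float64(395.0), np.float64(152.0), np.float64(-1.0)), (280, np.float64(394.0), np.float64(147.0), np.float64(-0.0)), (290, np.float64(392.0), np.float64(141.0), np.float64(-2.0))]
295 [(250, np.float64(406.0), np.float64(163.0), np.float64(7.0)), (270, np.float64(404.0), np.float64(154.0), np.float64(8.0)), (280, np.float64(403.0), np.float64(149.0), np.float64(9.0)), (290, np.float64(401.0), np.float64(144.0), np.float64(9.0))]
300 [(250, np.float64(409.0), np.float64(163.0), np.float64(9.0)), (270, np.float64(406.0), np.float64(153.0), np.float64(9.0)), (280, np.float64(405.0), np.float64(148.0), np.float64(8.0)), (290, np.float64(404.0), np.float64(143.0), np.float64(9.0))]
340 [(250, np.float64(427.0), np.float64(157.0), np.float64(6.0)), (270, np.float64(425.0), np.float64(148.0), np.float64(7.0)), (280, np.float64(424.0), np.float64(143.0), np.float64(8.0)), (290, np.float64(422.0), np.float64(138.0), np.float64(8.0))]
350 [(250, np.float64(432.0), np.float64(154.0), np.float64(0.0)), (270, np.float64(429.0), np.float64(144.0), np.float64(-0.0)), (280, np.float64(428.0), np.float64(138.0), np.float64(-2.0)), (290, np.float64(427.0), np.float64(133.0), np.float64(0.0))]
365 [(250, np.float64(439.0), np.float64(152.0), np.float64(-1.0)), (270, np.float64(437.0), np.float64(142.0), np.float64(-0.0)), (280, np.float64(436.0), np.float64(136.0), np.float64(-1.0)), (290, np.float64(435.0), np.float64(131.0), np.float64(-1.0))]
```

View pics/w3c.png

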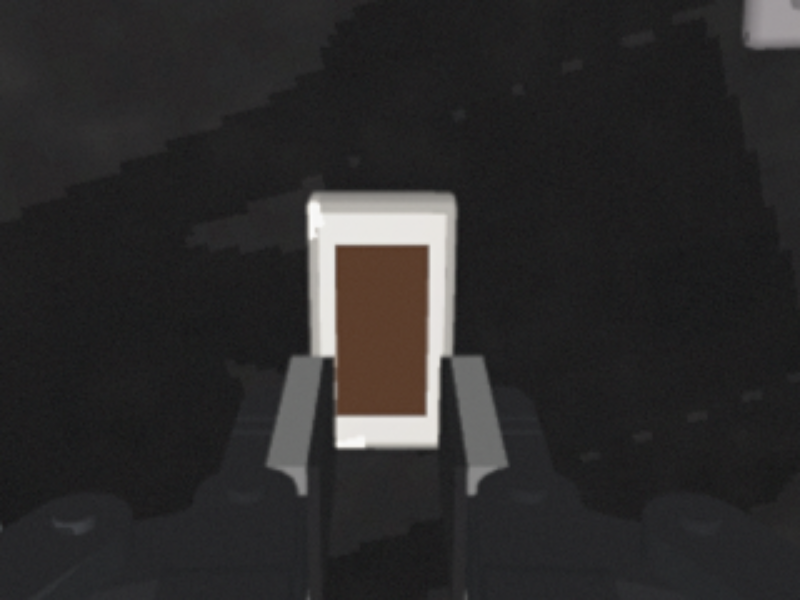

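The crop shows the brown slide untouched, with the fingertips closed above its top face at crop (295,400) and (480,400). I'll measure how far the tips sit behind the TCP.

Run:
```python
from h import *
for tag in('w1','w2','w3'):
    im,d,k=load(tag); c=np.array(optics.get_calibration('wrist')['mount']); f,cx,cy,_=k
    p=world(d,(f,cx,cy,c))*1000   # tool coords mm
    for s in(-1,1):
        m=(abs(p[...,0])<13)&(s*p[...,1]>5)&(s*p[...,1]<70)&(p[...,2]>-40)&(p[...,2]<(1.5 if tag!='w3' else -7.5 ))&(d>0)
        q=p[m]; print(tag,s,m.sum(),'z tip pct',np.round(np.percentile(q[:,2],[90,97,99,100]),1),'y inner',np.round(np.percentile(abs(q[q[:,2]>-25][:,1]),[1,5,50]),1))
```

```text
Traceback (most recent call last):
IndexError: index -1 is out of bounds for axis 0 with size 0
```

Run:
```python
from h import *
c=np.array(optics.get_calibration('wrist')['mount'])
for tag,pts in(('w1',((188,312),(170,335),(150,360),(440,312),(460,340))),('w2',((245,300),(240,320),(228,345),(385,300),(400,340))),('w3',((285,295),(279,312),(275,330),(346,295),(350,312)))):
    im,d,k=load(tag); p=world(d,k[:3]+(c,))*1000
    print(tag,[(u,v,round(float(d[v,u]),3),np.round(p[v,u]).tolist()) for u,v in pts])
```

```text
w1 [(188, 312, 0.134, [10.0, -44.0, -56.0]), (170, 335, 0.119, [10.0, -45.0, -71.0]), (150, 360, 0.107, [10.0, -46.0, -84.0]), (440, 312, 0.133, [10.0, 44.0, -56.0]), (460, 340, 0.117, [10.0, 45.0, -74.0])]
w2 [(245, 300, 0.143, [10.0, -26.0, -46.0]), (240, 320, 0.129, [10.0, -25.0, -61.0]), (228, 345, 0.116, [9.0, -26.0, -75.0]), (385, 300, 0.144, [10.0, 27.0, -46.0]), (400, 340, 0.117, [10.0, 27.0, -73.0])]
w3 [(285, 295, 0.149, [10.0, -11.0, -41.0]), (279, 312, 0.134, [10.0, -12.0, -56.0]), (275, 330, 0.122, [10.0, -12.0, -68.0]), (346, 295, 0.149, [10.0, 13.0, -41.0]), (350, 312, 0.135, [10.0, 13.0, -55.0])]
```

The depth says the visible fingertips end about 40 mm behind the stated TCP. I'll check that with `pinch_z` and the side camera.

Run:
```python
from h import *
print(ctrl.pinch_z)
im,d,k=shoot('side','s1'); f,cx,cy,M=k
for z in(0,.04,.1):
    p=np.linalg.inv(M)@np.array([.411,.1447,z,1]); print(z,cx+f*p[0]/p[2],cy+f*p[1]/p[2])
cv2.imwrite('pics/s1c.png',cv2.cvtColor(cv2.resize(im[130:330,140:380],(720,600)),cv2.COLOR_RGB2BGR))
```

```text
0.0187
0 239.8517870441505 248.40904403256312
0.04 237.99040615047866 233.2630236098777
0.1 235.04902011633038 209.32902219422513
```

View pics/s1c.png

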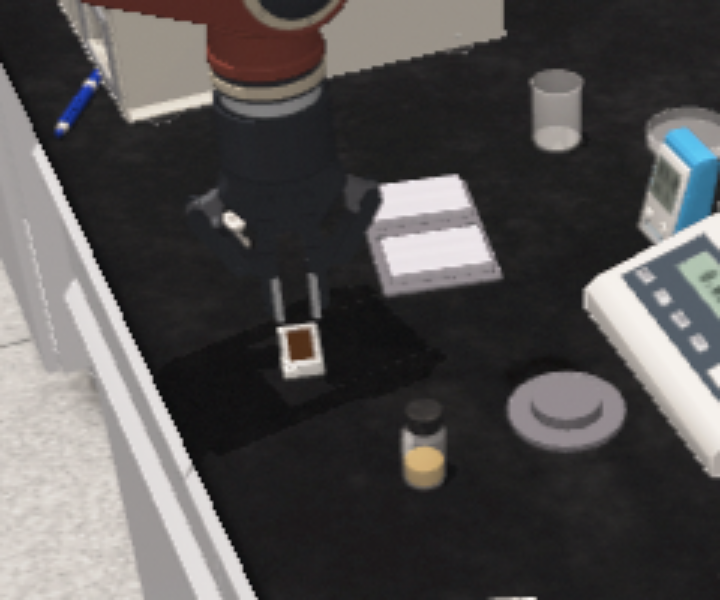

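The side crop confirms it: the tips (crop 295,318) hang about 35–38 mm above the bench while the stated TCP is at z = 2 mm. The real tips are short of the TCP, so I'll find the exact offset for each opening.

Run:
```python
from h import *
c=np.array(optics.get_calibration('wrist')['mount'])
for tag,cols in(('w1',(184,188,192,436,440,444)),('w2',(240,244,248,380,385,390)),('w3',(279,283,286,342,345,349))):
    im,d,k=load(tag); p=world(d,k[:3]+(c,))*1000
    for u in cols:
        col=p[270:330,u]; i=np.where((col[:,2]>-90)&(col[:,2]<-25)&(d[270:330,u]<.165))[0]
        if len(i): print(tag,u,270+i[0],np.round(col[i[0]:i[0]+4],1).tolist())
```

```text
w1 184 308 [[9.7, -47.0, -51.8], [9.9, -46.7, -52.9], [9.7, -46.5, -53.3], [10.1, -46.0, -54.8]]
w1 188 308 [[9.8, -45.5, -51.9], [9.6, -45.4, -52.3], [9.9, -44.9, -53.7], [10.1, -44.6, -54.8]]
w1 192 308 [[9.8, -44.1, -52.0], [9.4, -44.1, -52.0], [9.6, -43.7, -53.1], [9.7, -43.4, -54.2]]
w1 436 308 [[9.5, 44.4, -51.5], [9.5, 44.2, -52.4], [10.0, 43.6, -54.2], [10.2, 43.2, -55.3]]
w1 440 308 [[9.5, 45.9, -51.5], [9.4, 45.7, -52.2], [10.1, 44.9, -54.4], [9.5, 45.1, -54.0]]
w1 444 308 [[9.6, 47.2, -51.8], [9.4, 47.1, -52.2], [9.8, 46.6, -53.7], [10.4, 45.9, -55.7]]
w2 240 296 [[9.9, -28.6, -41.9], [9.8, -28.4, -42.7], [9.5, -28.4, -42.9], [9.2, -28.3, -43.3]]
w2 244 296 [[10.0, -27.0, -42.2], [9.5, -27.0, -42.1], [9.8, -26.7, -43.6], [9.8, -26.6, -44.4]]
w2 248 296 [[9.7, -25.5, -41.5], [9.5, -25.5, -42.0], [9.9, -25.2, -43.8], [10.0, -25.0, -44.8]]
w2 380 296 [[9.8, 25.6, -42.0], [9.6, 25.6, -42.4], [9.4, 25.5, -42.9], [9.6, 25.3, -44.2]]
w2 385 296 [[9.7, 27.7, -41.6], [9.3, 27.6, -41.8], [9.6, 27.3, -43.4], [9.5, 27.2, -44.1]]
w2 390 296 [[9.5, 29.7, -41.2], [9.8, 29.3, -42.9], [10.2, 29.0, -44.6], [9.4, 29.2, -43.7]]
w3 279 293 [[10.2, -13.6, -39.8], [9.7, -13.7, -39.6], [9.7, -13.6, -40.7], [9.8, -13.5, -41.8]]
w3 283 293 [[10.0, -12.1, -39.6], [9.8, -12.1, -40.1], [10.0, -12.0, -41.3], [9.9, -11.9, -42.1]]
w3 286 293 [[10.1, -10.9, -39.7], [9.5, -10.9, -39.4], [9.7, -10.8, -40.7], [72.5, 0.2, -176.9]]
w3 342 293 [[9.4, 11.2, -38.1], [9.6, 11.1, -39.6], [9.5, 11.1, -40.4], [9.6, 11.0, -41.5]]
w3 345 293 [[9.4, 12.4, -38.3], [9.7, 12.3, -39.9], [9.4, 12.2, -40.1], [9.9, 12.1, -42.0]]
w3 349 293 [[9.9, 13.9, -39.2], [10.1, 13.8, -40.7], [9.5, 13.8, -40.3], [9.5, 13.7, -41.2]]
```

```bash
python3 -m handwheel '[0,0,0,0,0,0, 0,0,0,0,0,0, 0,0,0.01,0,0,0, 0,0,0.01,0,0,0, 0,0,0,0,0,0]' 0.45 40; python3 go.py
```

```text
t: 5.35
tool_pos: [0.4086, 0.1443, -0.0203]
tool_rot: [-2.474, -1.933, 0.006]
contact_force: [-0.6, -0.0, -0.1]
opening: 0.0469
t 5.35 pos [ 0.4086  0.1443 -0.0203] az -14.0 tilt 0.26 q6 0.41 open 0.0469 F [-0.6 -0.  -0.1]
```

```bash
python3 -m handwheel '[0,0.0015,0.01,0,0,0, 0,0,0.0065,0,0,0, 0,0,0,0,0,0]' && python3 go.py && python3 -m handwheel '[0,0,0,0,0,0, 0,0,0,0,0,0, 0,0,0,0,0,0, 0,0,0,0,0,0, 0,0,0,0,0,0]' 0.8 40; python3 go.py
```

```text
t: 5.65
tool_pos: [0.411, 0.1441, -0.0359]
tool_rot: [-2.474, -1.934, 0.004]
contact_force: [0.3, 1.0, -0.0]
opening: 0.047
t 5.65 pos [ 0.411   0.1441 -0.0359] az -14.0 tilt 0.16 q6 0.41 open 0.047 F [ 0.3  1.  -0. ]
t: 6.15
tool_pos: [0.4123, 0.1444, -0.0343]
tool_rot: [2.475, 1.934, 0.001]
contact_force: [0.4, 0.0, -0.1]
opening: 0.0262
t 6.15 pos [ 0.4123  0.1444 -0.0343] az -14.0 tilt 0.03 q6 0.41 open 0.0262 F [ 0.4  0.  -0.1]
```

```bash
python3 -m handwheel '[0,0,0,0,0,0, 0,0,0,0,0,0, 0,0,0.0025,0,0,0, 0,0,0,0,0,0]' 0.5 40 && python3 go.py && python3 -m handwheel '[0,0,0,0,0,0, 0,0,0,0,0,0, 0,0,0,0,0,0, 0,0,0,0,0,0, 0,0,0,0,0,0]' 0.8 40; python3 go.py;  python3 -m handwheel '[0,0,-0.01,0,0,0, 0,0,-0.03,0,0,0, 0,0,-0.03,0,0,0,0,0,-0.02,0,0,0,0,0,0,0,0,0]'; python3 go.py 0.5382 0.2023 -0.02 78.3;  python3 - <<'E'
from meas import *
im,d,k=shoot('wrist','w4'); 
cv2.imwrite('pics/w4c.png',cv2.cvtColor(cv2.resize(im[150:390,160:480],(800,600)),cv2.COLOR_RGB2BGR))
E
```

```text
t: 6.55
tool_pos: [0.4125, 0.1444, -0.0368]
tool_rot: [2.475, 1.934, 0.001]
contact_force: [-0.1, 0.4, 1.6]
opening: 0.0427
t 6.55 pos [ 0.4125  0.1444 -0.0368] az -14.0 tilt 0.03 q6 0.41 open 0.0427 F [-0.1  0.4  1.6]
t: 7.05
tool_pos: [0.414, 0.1447, -0.0351]
tool_rot: [2.475, 1.934, 0.004]
contact_force: [-2.0, -0.0, 9.6]
opening: 0.0263
t 7.05 pos [ 0.414   0.1447 -0.0351] az -14.0 tilt 0.16 q6 0.41 open 0.0263 F [-2.  -0.   9.6]
t: 7.55
tool_pos: [0.4147, 0.1448, 0.0564]
tool_rot: [2.473, 1.932, 0.009]
contact_force: [0.7, -0.8, 0.2]
opening: 0.0269
t 7.55 pos [0.4147 0.1448 0.0564] az -14.0 tilt 0.39 q6 0.41 open 0.0269 F [ 0.7 -0.8  0.2]
shift first tx 0.0857 ty 0.1059 tz 0.0764 | turn about tool z 87.7 deg
turn first tx 0.1093 ty -0.0814 tz 0.0764 | turn about tool z 87.7 deg
```

View pics/w4c.png

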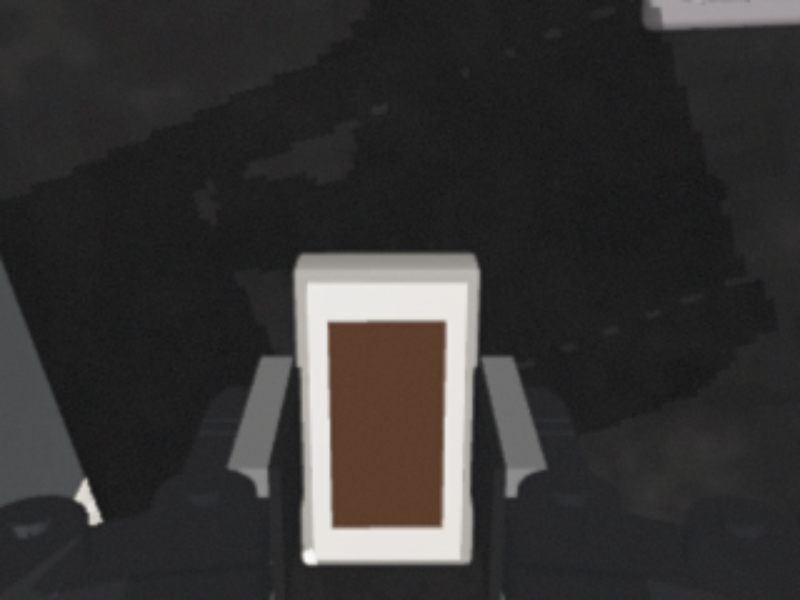

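The slide is held level between the fingers. I'll measure its offset in the tool frame before placing it.

```bash
cat > held.py <<'E'
import sys; from meas import *
def held(tag,zt,win=(250,390,230,390),thr=120):
    im,d,k=load(tag); c=np.array(optics.get_calibration('wrist')['mount']); f,cx,cy,_=k; u0,u1,v0,v1=win
    p=world(d,(f,cx,cy,c))*1000
    m=(abs(p[...,2]-zt)<5)&(im.min(-1)>15)&(abs(p[...,1])<15.5)&(abs(p[...,0])<60); m[:v0]=0;m[v1:]=0
    q=p[m]; (cc,s,a)=cv2.minAreaRect(q[:,:2].astype(np.float32)); print('held: tool centre mm',np.round(cc,1),np.round(s,1),round(a,1),'z med',np.round(np.median(q[:,2]),1),len(q))
E
python3 -c "
from held import *
held('w4',-43)"
```

```text
held: tool centre mm [ 0.2 -0.2] [52.7 30.9] 1.0 z med -43.4 8694
```

```bash
python3 -m handwheel '[0.0214,0.0265,-0.0075,0,0,0, 0.0214,0.0265,-0.0075,0,0,0, 0.0214,0.0265,-0.0075,0,0,0, 0.0214,0.0265,-0.0075,0,0,0, 0,0,0,0,0,-8.39, 0,0,0,0,0,-8.39, 0,0,0,0,0,-8.39, 0,0,0,0,0,-8.39, 0,0,0,0,0,-8.39, 0,0,0,0,0,-8.39, 0,0,0,0,0,-8.39, 0,0,0,0,0,-8.39, 0,0,0,0,0,-8.39, 0,0,0,0,0,-8.39, 0,0,0,0,0,-8.39, 0,0,0,0,0,0]'
python3 go.py 0.5382 0.2023 -0.018 78.3
```

```text
t: 9.2
tool_pos: [0.5341, 0.2014, 0.0804]
tool_rot: [-0.32, -3.121, 0.002]
contact_force: [-0.6, -0.2, -1.5]
opening: 0.0267
t 9.2 pos [0.5341 0.2014 0.0804] az 78.3 tilt 0.23 q6 -1.14 open 0.0267 F [-0.6 -0.2 -1.5]
shift first tx -0.0038 ty 0.0017 tz 0.0984 | turn about tool z -0.0 deg
turn first tx -0.0038 ty 0.0017 tz 0.0984 | turn about tool z -0.0 deg
```

```bash
python3 -m handwheel '[-0.0038,0.0017,0.03,0,0,0, 0,0,0.03,0,0,0, 0,0,0.02,0,0,0, 0,0,0.01,0,0,0, 0,0,0.005,0,0,0, 0,0,0,0,0,0]'; python3 go.py 0.5382 0.2023 -0.018 78.3
```

```text
t: 9.8
tool_pos: [0.5394, 0.2026, -0.0126]
tool_rot: [-0.322, -3.124, 0.001]
contact_force: [-0.1, 0.3, -0.2]
opening: 0.0266
t 9.8 pos [ 0.5394  0.2026 -0.0126] az 78.2 tilt 0.06 q6 -1.14 open 0.0266 F [-0.1  0.3 -0.2]
shift first tx 0.0011 ty -0.0005 tz 0.0054 | turn about tool z -0.1 deg
turn first tx 0.0011 ty -0.0005 tz 0.0054 | turn about tool z -0.1 deg
```

```bash
python3 -m handwheel '[0,0,0.003,0,0,0, 0,0,0.002,0,0,0, 0,0,0,0,0,0]'; python3 -m handwheel '[0,0,0,0,0,0, 0,0,0,0,0,0, 0,0,0,0,0,0]' 0.48;python3 -m handwheel '[0,0,-0.02,0,0,0, 0,0,-0.03,0,0,0, 0,0,-0.05,0,0,0, 0,0,-0.05,0,0,0, 0,0,0,0,0,0]'; python3 go.py 0.432 -0.167 0.12 -22.1
python3 - <<'E'
from meas import *
im,d,k=shoot('wrist','w5')
c=rect('w5',(150,500,100,330),.024,120,lambda s:(s[...,0]>90)&(s[...,0]-s[...,2]>30))
E
```

```text
t: 10.1
tool_pos: [0.5401, 0.2028, -0.0165]
tool_rot: [0.32, 3.124, 0.0]
contact_force: [0.8, -0.0, 0.1]
opening: 0.0262
t: 10.4
tool_pos: [0.5399, 0.2027, -0.0168]
tool_rot: [0.32, 3.125, 0.0]
contact_force: [0.2, 0.5, -0.5]
opening: 0.0445
t: 10.9
tool_pos: [0.5454, 0.204, 0.1429]
tool_rot: [0.318, 3.11, 0.008]
contact_force: [0.7, 1.3, 0.5]
opening: 0.0445
t 10.9 pos [0.5454 0.204  0.1429] az 78.3 tilt 0.94 q6 -1.14 open 0.0445 F [0.7 1.3 0.5]
shift first tx 0.0358 ty -0.3863 tz 0.0229 | turn about tool z -79.6 deg
turn first tx 0.3864 ty -0.0346 tz 0.0229 | turn about tool z -79.6 deg
w5 (150, 500, 100, 330) px [310. 215.] ctr mm [538.4 201.2] long x short [34.2 17.5] long az -11.8
```

View pics/w5.png

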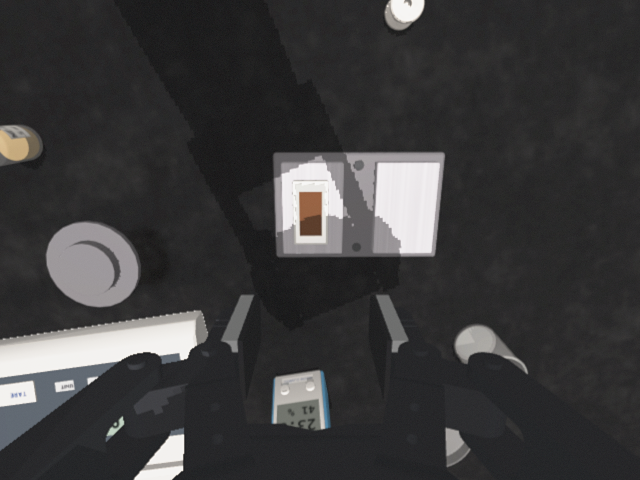

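The brown slide lies square on the left pad at (310,215). It measures (538.4, 201.2) at −11.8°, against the pad's (538.1, 202.3) at −11.7°. Next is the black slide.

```bash
python3 -m handwheel '[0.004,-0.0429,0.0025,0,0,0, 0.004,-0.0429,0.0025,0,0,0, 0.004,-0.0429,0.0025,0,0,0, 0.004,-0.0429,0.0025,0,0,0, 0.004,-0.0429,0.0025,0,0,0, 0.004,-0.0429,0.0025,0,0,0, 0.004,-0.0429,0.0025,0,0,0, 0.004,-0.0429,0.0025,0,0,0, 0.004,-0.0429,0.0025,0,0,0, 0,0,0,0,0,8.5, 0,0,0,0,0,8.5, 0,0,0,0,0,8.5, 0,0,0,0,0,8.5, 0,0,0,0,0,8.5, 0,0,0,0,0,8.5, 0,0,0,0,0,8.5, 0,0,0,0,0,8.5, 0,0,0,0,0,8.5, 0,0,0,0,0,8.5, 0,0,0,0,0,8.5]' 0.45;  python3 -m handwheel '[0,0,0,0,0,6.9, 0,0,0,0,0,0]'
python3 - <<'E'
from meas import *
im,d,k=shoot('wrist','w6')
rect('w6',(200,440,100,300),.008,120)
E
python3 go.py 0.432 -0.167 -0.0365 -22.1
```

```text
t: 12.95
tool_pos: [0.4252, -0.1675, 0.1086]
tool_rot: [-2.499, -1.899, 0.002]
contact_force: [0.1, -1.1, 0.5]
opening: 0.0472
t: 13.15
tool_pos: [0.4252, -0.1676, 0.1088]
tool_rot: [-2.604, -1.753, 0.002]
contact_force: [0.0, 0.2, -0.0]
opening: 0.047
w6 (200, 440, 100, 300) px [324. 223.] ctr mm [ 432.9 -167.2] long x short [51.8 27.6] long az 67.8
t 13.2 pos [ 0.4254 -0.1676  0.1091] az -22.0 tilt 0.14 q6 -0.16 open 0.0474 F [ 0.7  0.1 -0.6]
shift first tx 0.0030 ty 0.0059 tz 0.1456 | turn about tool z 0.1 deg
turn first tx 0.0031 ty 0.0059 tz 0.1456 | turn about tool z 0.1 deg
```

```bash
python3 -m handwheel '[0.003,0.0065,0.03,0,0,0, 0,0,0.03,0,0,0, 0,0,0.03,0,0,0, 0,0,0.025,0,0,0, 0,0,0.015,0,0,0, 0,0,0.01,0,0,0, 0,0,0.0055,0,0,0, 0,0,0,0,0,0]'; python3 go.py 0.4327 -0.1672 -0.037; python3 -m handwheel '[0,0,0,0,0,0, 0,0,0,0,0,0, 0,0,0,0,0,0, 0,0,0,0,0,0, 0,0,0,0,0,0]' 0.8 40;python3 go.py;  python3 -m handwheel '[0,0,-0.01,0,0,0, 0,0,-0.03,0,0,0, 0,0,-0.03,0,0,0,0,0,-0.03,0,0,0,0,0,-0.03,0,0,0,0,0,0,0,0,0]'; python3 go.py 0.5532 0.2765 0.10 78.3;  python3 - <<'E'
from held import *
im,d,k=shoot('wrist','w7'); held('w7',-43)
E
```

```text
t: 14.0
tool_pos: [0.433, -0.1676, -0.0355]
tool_rot: [-2.605, -1.755, 0.001]
contact_force: [-0.1, -0.5, -0.4]
opening: 0.0472
t 14.0 pos [ 0.433  -0.1676 -0.0355] az -22.1 tilt 0.06 q6 -0.14 open 0.0472 F [-0.1 -0.5 -0.4]
shift first tx 0.0002 ty -0.0004 tz 0.0015 | turn about tool z 0.0 deg
turn first tx 0.0002 ty -0.0004 tz 0.0015 | turn about tool z 0.0 deg
t: 14.5
tool_pos: [0.4344, -0.1684, -0.0338]
tool_rot: [2.604, 1.753, 0.002]
contact_force: [0.3, 0.9, 5.8]
opening: 0.0266
t 14.5 pos [ 0.4344 -0.1684 -0.0338] az -22.1 tilt 0.13 q6 -0.14 open 0.0266 F [0.3 0.9 5.8]
t: 15.1
tool_pos: [0.4362, -0.1694, 0.1003]
tool_rot: [2.599, 1.75, 0.006]
contact_force: [0.2, 0.7, 0.2]
opening: 0.0268
t 15.1 pos [ 0.4362 -0.1694  0.1003] az -22.1 tilt 0.53 q6 -0.14 open 0.0268 F [0.2 0.7 0.2]
shift first tx 0.4572 ty -0.0593 tz 0.0003 | turn about tool z 79.6 deg
turn first tx 0.0242 ty -0.4604 tz 0.0003 | turn about tool z 79.6 deg
held: tool centre mm [ 0.1 -0. ] [52.9 31. ] 0.3 z med -42.1 8535
```

```bash
python3 -m handwheel '[0.0457,-0.0059,0,0,0,0, 0.0457,-0.0059,0,0,0,0, 0.0457,-0.0059,0,0,0,0, 0.0457,-0.0059,0,0,0,0, 0.0457,-0.0059,0,0,0,0, 0.0457,-0.0059,0,0,0,0, 0.0457,-0.0059,0,0,0,0, 0.0457,-0.0059,0,0,0,0, 0.0457,-0.0059,0,0,0,0, 0.0457,-0.0059,0,0,0,0, 0,0,0,0,0,0]'; python3 -m handwheel '[0,0,0,0,0,-8.37, 0,0,0,0,0,-8.37, 0,0,0,0,0,-8.37, 0,0,0,0,0,-8.37, 0,0,0,0,0,-8.37, 0,0,0,0,0,-8.37, 0,0,0,0,0,-8.37, 0,0,0,0,0,-8.37, 0,0,0,0,0,-8.37, 0,0,0,0,0,-8.37, 0,0,0,0,0,-8.37, 0,0,0,0,0,-8.37, 0,0,0,0,0,0]'; python3 go.py 0.5532 0.2765 -0.018 78.3
```

```text
t: 16.25
tool_pos: [0.5497, 0.2819, 0.0927]
tool_rot: [-2.6, -1.76, 0.003]
contact_force: [-0.1, -0.1, 0.3]
opening: 0.0265
t: 17.55
tool_pos: [0.5493, 0.2768, 0.0931]
tool_rot: [-0.32, -3.122, 0.003]
contact_force: [-0.1, 0.3, -0.1]
opening: 0.0264
t 17.55 pos [0.5493 0.2768 0.0931] az 78.3 tilt 0.2 q6 -1.02 open 0.0264 F [-0.1  0.3 -0.1]
shift first tx -0.0039 ty 0.0005 tz 0.1111 | turn about tool z -0.0 deg
turn first tx -0.0039 ty 0.0005 tz 0.1111 | turn about tool z -0.0 deg
```

```bash
python3 -m handwheel '[-0.003,0.0005,0.03,0,0,0, 0,0,0.03,0,0,0, 0,0,0.025,0,0,0, 0,0,0.01,0,0,0, 0,0,0.008,0,0,0, 0,0,0.004,0,0,0, 0,0,0.003,0,0,0, 0,0,0,0,0,0]'; python3 go.py 0.5532 0.2765 -0.018 78.3
```

```text
t: 18.35
tool_pos: [0.5542, 0.2779, -0.0142]
tool_rot: [0.32, 3.124, 0.001]
contact_force: [-0.3, 0.2, 1.1]
opening: 0.0266
t 18.35 pos [ 0.5542  0.2779 -0.0142] az 78.3 tilt 0.07 q6 -1.02 open 0.0266 F [-0.3  0.2  1.1]
shift first tx 0.0007 ty -0.0016 tz 0.0038 | turn about tool z 0.0 deg
turn first tx 0.0007 ty -0.0016 tz 0.0038 | turn about tool z 0.0 deg
```

```bash
python3 -m handwheel '[0,-0.001,0.002,0,0,0, 0,0,0.001,0,0,0, 0,0,0,0,0,0]'; python3 -m handwheel '[0,0,0,0,0,0, 0,0,0,0,0,0, 0,0,0,0,0,0]' 0.48;python3 -m handwheel '[0,0,-0.02,0,0,0, 0,0,-0.03,0,0,0, 0,0,-0.03,0,0,0, 0,0,-0.03,0,0,0, 0,0,-0.02,0,0,0, 0,0,0,0,0,0]'; python3 go.py 0.4097 0.2952 0.08
python3 - <<'E'
from meas import *
im,d,k=shoot('wrist','w8')
rect('w8',(200,440,80,330),.024,120)
P=world(d,k)
q=P[(P[...,2]>.012)&(P[...,2]<.035)&(abs(P[...,0]-.41)<.03)&(abs(P[...,1]-.295)<.03)]; print(len(q),np.round(np.median(q,0),4),np.round((q.max(0)+q.min(0))/2,4))
E
```

```text
t: 18.65
tool_pos: [0.5536, 0.2768, -0.0177]
tool_rot: [0.319, 3.125, 0.0]
contact_force: [1.1, -0.5, 0.1]
opening: 0.0265
t: 18.95
tool_pos: [0.5535, 0.2768, -0.0179]
tool_rot: [0.319, 3.125, 0.0]
contact_force: [0.7, -0.1, -0.3]
opening: 0.0446
t: 19.55
tool_pos: [0.5561, 0.2777, 0.1165]
tool_rot: [0.318, 3.118, 0.005]
contact_force: [0.6, 0.3, 0.4]
opening: 0.0447
t 19.55 pos [0.5561 0.2777 0.1165] az 78.3 tilt 0.45 q6 -1.02 open 0.0447 F [0.6 0.3 0.4]
shift first tx 0.1469 ty -0.0125 tz 0.0365 | turn about tool z 0.0 deg
turn first tx 0.1469 ty -0.0125 tz 0.0365 | turn about tool z 0.0 deg
w8 (200, 440, 80, 330) px [317. 217.] ctr mm [542.4 250.3] long x short [117.1  83. ] long az 78.7
699 [0.4141 0.295  0.0251] [0.4139 0.2958 0.0225]
```

View pics/w8.png

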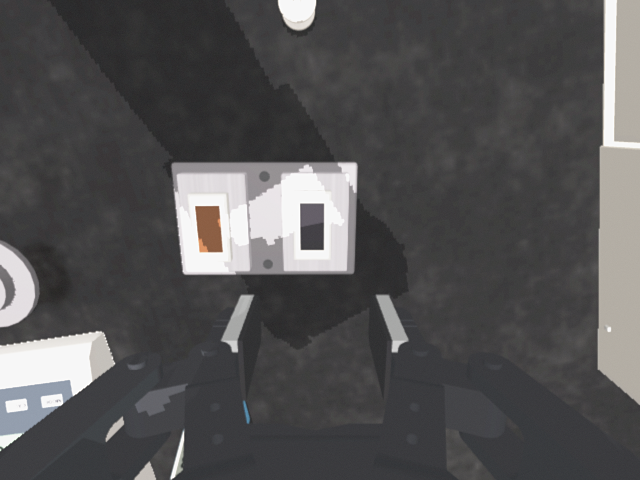

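Both slides lie square on their pads, brown at (209,228) and black at (312,226). Now the nozzle, at the top edge near (297,10).

```bash
python3 -m handwheel '[0.0293,-0.0025,0.0073,0,0,0, 0.0293,-0.0025,0.0073,0,0,0, 0.0293,-0.0025,0.0073,0,0,0, 0.0293,-0.0025,0.0073,0,0,0, 0.0293,-0.0025,0.0073,0,0,0, 0,0,0,0,0,0]'
python3 - <<'E'
from meas import *
im,d,k=shoot('wrist','w9')
P=world(d,k)
q=P[(P[...,2]>.018)&(P[...,2]<.035)&(abs(P[...,0]-.41)<.03)&(abs(P[...,1]-.295)<.03)]; print(len(q),np.round(np.median(q,0),4),np.round((q.max(0)+q.min(0))/2,4),np.ptp(q,0))
E
python3 go.py 0.41 0.2955 -0.03
```

```text
t: 20.2
tool_pos: [0.4021, 0.293, 0.071]
tool_rot: [-0.315, -3.119, 0.006]
contact_force: [-0.4, 1.2, -0.9]
opening: 0.0444
1042 [0.4089 0.296  0.0253] [0.4091 0.2959 0.0228] [0.02339086 0.02300221 0.00935002]
t 20.25 pos [0.4044 0.2933 0.0724] az 78.4 tilt 0.29 q6 -0.89 open 0.0447 F [ 0.6 -0.4  0.5]
shift first tx -0.0050 ty 0.0033 tz 0.1024 | turn about tool z 0.0 deg
turn first tx -0.0050 ty 0.0033 tz 0.1024 | turn about tool z 0.0 deg
```

```bash
python3 -m handwheel '[-0.004,0.0035,0.02,0,0,0, 0,0,0.03,0,0,0, 0,0,0.03,0,0,0, 0,0,0.0124,0,0,0, 0,0,0.01,0,0,0, 0,0,0,0,0,0]'; python3 go.py 0.4092 0.2958 -0.03; python3 -m handwheel '[0,0,0,0,0,0, 0,0,0,0,0,0, 0,0,0,0,0,0, 0,0,0,0,0,0, 0,0,0,0,0,0]' 0.85 30;python3 go.py;  python3 -m handwheel '[0,0,-0.01,0,0,0, 0,0,-0.03,0,0,0, 0,0,-0.03,0,0,0,0,0,-0.03,0,0,0,0,0,-0.02,0,0,0,0,0,0,0,0,0]'; python3 go.py 0.5495 0.003 0.08 78.3;  python3 - <<'E'
from h import *
im,d,k=shoot('wrist','w10')
cv2.imwrite('pics/w10c.png',cv2.cvtColor(cv2.resize(im[200:400,200:440],(720,600)),cv2.COLOR_RGB2BGR))
E
```

```text
t: 20.85
tool_pos: [0.4118, 0.2962, -0.0279]
tool_rot: [-0.32, -3.124, 0.002]
contact_force: [-0.0, 0.4, 0.6]
opening: 0.0445
t 20.85 pos [ 0.4118  0.2962 -0.0279] az 78.3 tilt 0.12 q6 -0.89 open 0.0445 F [-0.   0.4  0.6]
shift first tx 0.0024 ty -0.0010 tz 0.0021 | turn about tool z 0.0 deg
turn first tx 0.0024 ty -0.0010 tz 0.0021 | turn about tool z 0.0 deg
t: 21.35
tool_pos: [0.4134, 0.2974, -0.0255]
tool_rot: [0.319, 3.123, 0.002]
contact_force: [0.4, 0.3, 5.7]
opening: 0.021
t 21.35 pos [ 0.4134  0.2974 -0.0255] az 78.3 tilt 0.17 q6 -0.89 open 0.021 F [0.4 0.3 5.7]
t: 21.95
tool_pos: [0.414, 0.2978, 0.0969]
tool_rot: [0.318, 3.12, 0.006]
contact_force: [-0.1, 0.8, 0.4]
opening: 0.0211
t 21.95 pos [0.414  0.2978 0.0969] az 78.3 tilt 0.37 q6 -0.89 open 0.0211 F [-0.1  0.8  0.4]
shift first tx -0.1922 ty -0.2614 tz 0.0169 | turn about tool z 0.0 deg
turn first tx -0.1924 ty -0.2612 tz 0.0169 | turn about tool z 0.0 deg
```

View pics/w10c.png

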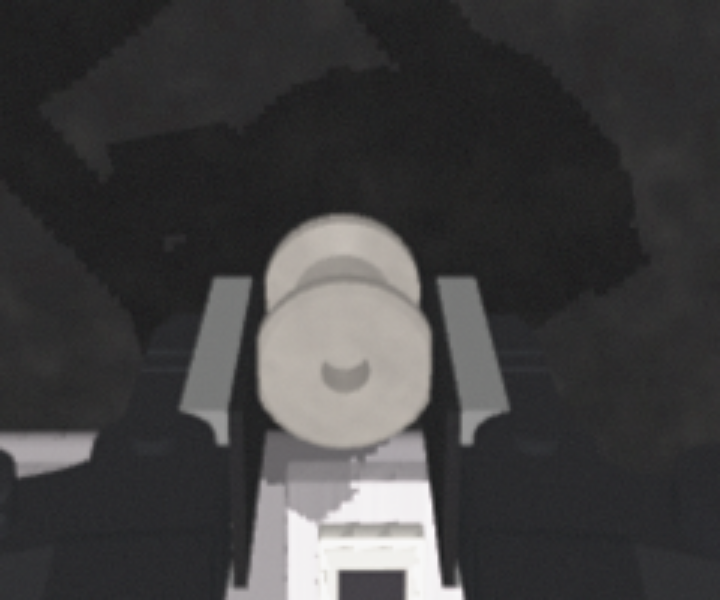

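The nozzle is held upright between the pads (crop 345,330), about 3.5 mm towards tool +x of centre. I'll allow for that offset when placing it.

```bash
python3 -m handwheel '[-0.0279,-0.0373,0,0,0,0, -0.0279,-0.0373,0,0,0,0, -0.0279,-0.0373,0,0,0,0, -0.0279,-0.0373,0,0,0,0, -0.0279,-0.0373,0,0,0,0, -0.0279,-0.0373,0,0,0,0, -0.0279,-0.0373,0,0,0,0, 0,0,0,0,0,0, 0,0,0,0,0,0]'; python3 go.py 0.5529 0.0023 -0.009 78.3;  python3 - <<'E'
from meas import *
im,d,k=shoot('wrist','w11'); P=world(d,k)
m=(P[...,2]>.012)&(P[...,2]<.02)&(abs(P[...,0]-.55)<.035)&(abs(P[...,1])<.035); q=P[m]; print(len(q),np.round(np.median(q,0),4),np.round((q.max(0)+q.min(0))/2,4),np.ptp(q,0))
q=P[(P[...,2]>.003)&(P[...,2]<.02)&(abs(P[...,0]-.55)<.05)&(abs(P[...,1])<.05)]; print(len(q),np.round((q.max(0)+q.min(0))/2,4),np.ptp(q,0))
E
```

```text
t: 22.9
tool_pos: [0.5491, 0.001, 0.0908]
tool_rot: [-0.322, -3.121, -0.001]
contact_force: [-1.2, 1.0, -1.6]
opening: 0.0213
t 22.9 pos [0.5491 0.001  0.0908] az 78.2 tilt 0.25 q6 -1.5 open 0.0213 F [-1.2  1.  -1.6]
shift first tx -0.0034 ty 0.0020 tz 0.0998 | turn about tool z -0.1 deg
turn first tx -0.0034 ty 0.0020 tz 0.0998 | turn about tool z -0.1 deg
3615 [0.5492 0.0033 0.0153] [0.5501 0.0031 0.0149] [0.04757498 0.04755505 0.00575249]
8831 [0.5497 0.003  0.0104] [0.07889491 0.0797335  0.01479493]
```

```bash
python3 -m handwheel '[-0.003,0.002,0.03,0,0,0, 0,0,0.03,0,0,0, 0,0,0.02,0,0,0, 0,0,0.01,0,0,0, 0,0,0.006,0,0,0, 0,0,0,0,0,0]'; python3 go.py 0.5529 0.0023 -0.009 78.3
```

```text
t: 23.55
tool_pos: [0.5534, 0.0037, -0.0033]
tool_rot: [-0.317, -3.125, -0.0]
contact_force: [0.7, 0.6, -0.6]
opening: 0.0214
t 23.55 pos [ 0.5534  0.0037 -0.0033] az 78.4 tilt 0.05 q6 -1.5 open 0.0214 F [ 0.7  0.6 -0.6]
shift first tx 0.0002 ty -0.0014 tz 0.0057 | turn about tool z 0.1 deg
turn first tx 0.0002 ty -0.0014 tz 0.0057 | turn about tool z 0.1 deg
```

```bash
python3 -m handwheel '[0,-0.001,0.003,0,0,0, 0,0,0.0025,0,0,0, 0,0,0,0,0,0]'; python3 -m handwheel '[0,0,0,0,0,0, 0,0,0,0,0,0, 0,0,0,0,0,0]' 0.48;python3 -m handwheel '[0,0,-0.02,0,0,0, 0,0,-0.03,0,0,0, 0,0,-0.03,0,0,0, 0,0,-0.03,0,0,0, 0,0,0,0,0,0]'; python3 go.py 0.4416 -0.0137 0.11
python3 - <<'E'
from meas import *
im,d,k=shoot('wrist','w12'); P=world(d,k)
m=(P[...,2]>.034)&(P[...,2]<.06)&(abs(P[...,0]-.55)<.035)&(abs(P[...,1])<.035); q=P[m]; print(len(q),np.round(np.median(q,0),4),np.round((q.max(0)+q.min(0))/2,4),np.ptp(q,0))
E
```

```text
t: 23.85
tool_pos: [0.554, 0.0018, -0.008]
tool_rot: [0.319, 3.125, -0.0]
contact_force: [-0.8, -0.6, 0.1]
opening: 0.0213
t: 24.15
tool_pos: [0.554, 0.0019, -0.0081]
tool_rot: [0.319, 3.125, -0.0]
contact_force: [0.2, 1.1, 0.2]
opening: 0.0445
t: 24.65
tool_pos: [0.5576, 0.0014, 0.1075]
tool_rot: [0.318, 3.115, -0.0]
contact_force: [-0.1, -0.2, 0.3]
opening: 0.0442
t 24.65 pos [0.5576 0.0014 0.1075] az 78.3 tilt 0.58 q6 -1.5 open 0.0442 F [-0.1 -0.2  0.3]
shift first tx 0.1105 ty -0.0382 tz -0.0025 | turn about tool z 0.0 deg
turn first tx 0.1105 ty -0.0382 tz -0.0025 | turn about tool z 0.0 deg
930 [0.5498 0.0009 0.0412] [0.5499 0.0009 0.0389] [0.02271185 0.02279735 0.00874708]
```

View pics/w12.png

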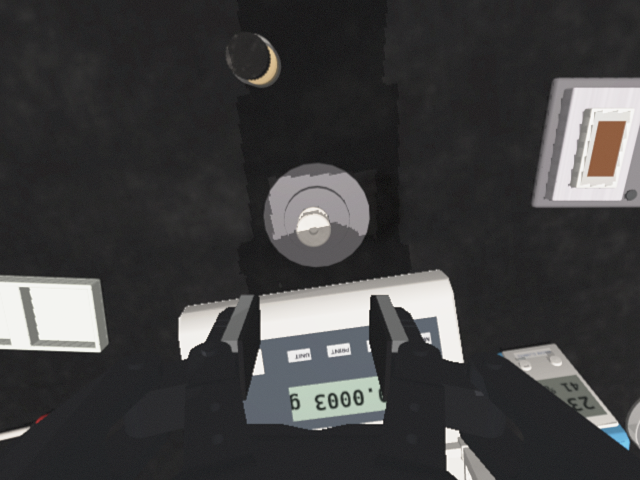

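The nozzle stands on the round pad at (313,225), measured (549.8, 0.9) against the pad's (549.7, 3.0). Its top is at 41 mm, as it should be. Next is the near vial.

```bash
python3 -m handwheel '[0.0276,-0.0096,-0.008,0,0,0, 0.0276,-0.0096,-0.008,0,0,0, 0.0276,-0.0096,-0.008,0,0,0, 0.0276,-0.0096,-0.008,0,0,0, 0,0,0,0,0,0, 0,0,0,0,0,0]' 0.4
cat > vial.py <<'E'
import sys; from meas import *
tag,x,y=sys.argv[1],float(sys.argv[2]),float(sys.argv[3])
im,d,k=shoot('wrist',tag); P=world(d,k)
q=P[(P[...,2]>.05)&(P[...,2]<.068)&(abs(P[...,0]-x)<.04)&(abs(P[...,1]-y)<.04)]; print('cap',len(q),np.round(np.median(q,0),4),np.round((q.max(0)+q.min(0))/2,4),np.round(np.ptp(q,0),4))
E
python3 vial.py w13 .4416 -.0137; python3 go.py 0.4416 -0.0137 -0.018
```

```text
t: 25.3
tool_pos: [0.4374, -0.0133, 0.1327]
tool_rot: [-0.32, -3.125, -0.0]
contact_force: [-0.5, -0.3, -0.5]
opening: 0.0511
cap 883 [ 0.441  -0.0136  0.0554] [ 0.4418 -0.0138  0.054 ] [0.0239 0.0232 0.0078]
t 25.35 pos [ 0.4377 -0.0133  0.1327] az 78.3 tilt 0.05 q6 -1.57 open 0.0513 F [-0.1  0.5  0.6]
shift first tx -0.0039 ty 0.0004 tz 0.1507 | turn about tool z 0.0 deg
turn first tx -0.0039 ty 0.0004 tz 0.1507 | turn about tool z 0.0 deg
```

```bash
python3 -m handwheel '[-0.003,0.0004,0.03,0,0,0, 0,0,0.03,0,0,0, 0,0,0.03,0,0,0, 0,0,0.03,0,0,0, 0,0,0.02,0,0,0, 0,0,0.0107,0,0,0, 0,0,0,0,0,0]'; python3 go.py 0.4416 -0.0137 -0.018;  python3 -m handwheel '[0,0,0,0,0,0, 0,0,0,0,0,0, 0,0,0,0,0,0, 0,0,0,0,0,0, 0,0,0,0,0,0]' 0.8 40;python3 go.py;  python3 -m handwheel '[0,0,-0.01,0,0,0, 0,0,-0.03,0,0,0, 0,0,-0.03,0,0,0,0,0,-0.02,0,0,0,0,0,0,0,0,0]'; python3 go.py 0.585 -0.212 0.08 78.3
python3 - <<'E'
from held import *
im,d,k=shoot('wrist','w14'); c=np.array(optics.get_calibration('wrist')['mount']); p=world(d,k[:3]+(c,))*1000
q=p[(abs(p[...,1])<14)&(abs(p[...,0])<25)&(p[...,2]<-66)&(p[...,2]>-84)]; print(len(q),np.round(np.median(q,0),1),np.round(q.min(0),1),np.round(q.max(0),1))
E
```

```text
t: 26.05
tool_pos: [0.4394, -0.0131, -0.0192]
tool_rot: [-0.318, -3.121, -0.001]
contact_force: [-0.3, 0.1, 0.5]
opening: 0.0512
t 26.05 pos [ 0.4394 -0.0131 -0.0192] az 78.4 tilt 0.27 q6 -1.57 open 0.0512 F [-0.3  0.1  0.5]
shift first tx -0.0022 ty -0.0001 tz -0.0012 | turn about tool z 0.0 deg
turn first tx -0.0022 ty -0.0001 tz -0.0012 | turn about tool z 0.0 deg
t: 26.55
tool_pos: [0.4422, -0.0138, -0.0158]
tool_rot: [0.319, 3.122, -0.0]
contact_force: [0.6, 0.2, 5.3]
opening: 0.0255
t 26.55 pos [ 0.4422 -0.0138 -0.0158] az 78.3 tilt 0.17 q6 -1.57 open 0.0255 F [0.6 0.2 5.3]
t: 27.05
tool_pos: [0.4434, -0.0141, 0.0767]
tool_rot: [0.318, 3.118, -0.001]
contact_force: [0.6, 0.0, -0.0]
opening: 0.0258
t 27.05 pos [ 0.4434 -0.0141  0.0767] az 78.3 tilt 0.4 q6 -1.57 open 0.0258 F [ 0.6  0.  -0. ]
shift first tx -0.1787 ty -0.1652 tz -0.0033 | turn about tool z 0.0 deg
turn first tx -0.1788 ty -0.1650 tz -0.0033 | turn about tool z 0.0 deg
4926 [  2.3  -0.  -71.3] [-12.2 -14.  -83.9] [ 12.8  14.  -66. ]
```

```bash
python3 -m handwheel '[-0.0298,-0.0275,-0.002,0,0,0, -0.0298,-0.0275,-0.002,0,0,0, -0.0298,-0.0275,-0.002,0,0,0, -0.0298,-0.0275,-0.002,0,0,0, -0.0298,-0.0275,-0.002,0,0,0, -0.0298,-0.0275,-0.002,0,0,0, 0,0,0,0,0,0, 0,0,0,0,0,0]'; python3 go.py 0.585 -0.212 -0.012 78.3;  python3 - <<'E'
from meas import *
im,d,k=shoot('wrist','w15'); P=world(d,k)
m=(im.min(-1)>60)&(P[...,2]>.002)&(P[...,2]<.0175)&(abs(P[...,0]-.5765)<.07)&(abs(P[...,1]+.245)<.09)
m=cv2.morphologyEx(m.astype(np.uint8),cv2.MORPH_OPEN,np.ones((3,3)))
n,l,s,_=cv2.connectedComponentsWithStats(m); i=1+s[1:,4].argmax(); q=P[l==i]; print(s[i])
print(cv2.minAreaRect((q[:,:2]*1000).astype(np.float32)))
w=q[q[:,2]>.011]; print('walls',cv2.minAreaRect((w[:,:2]*1000).astype(np.float32)),np.median(w[:,2]))
cv2.imwrite('pics/w15.png',cv2.cvtColor(im,cv2.COLOR_RGB2BGR))
E
```

```text
t: 27.9
tool_pos: [0.5813, -0.2112, 0.0823]
tool_rot: [-0.32, -3.121, -0.003]
contact_force: [0.6, 0.3, 0.4]
opening: 0.0257
t 27.9 pos [ 0.5813 -0.2112  0.0823] az 78.3 tilt 0.26 q6 -1.84 open 0.0257 F [0.6 0.3 0.4]
shift first tx -0.0038 ty -0.0000 tz 0.0943 | turn about tool z -0.0 deg
turn first tx -0.0038 ty -0.0000 tz 0.0943 | turn about tool z -0.0 deg
[  167   200   194    93 14588]
((579.4537963867188, -247.56204223632812), (128.4916534423828, 61.03158950805664), 75.88697052001953)
walls ((579.2269897460938, -247.4844512939453), (128.46359252929688, 60.49068832397461), 75.81253814697266) 0.013250088905771618
```

View pics/w15.png

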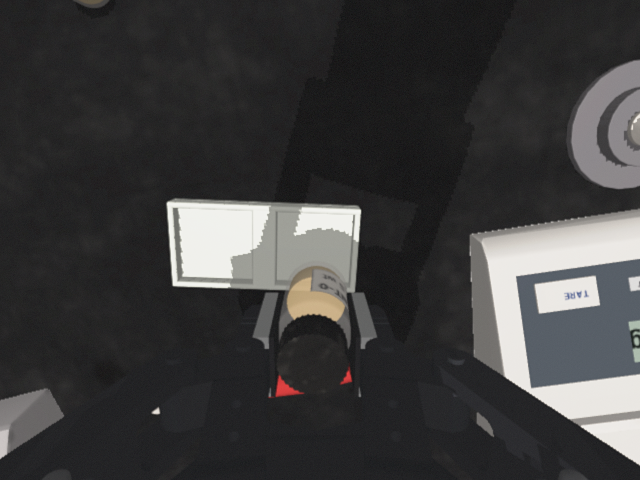

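The held vial (313,340) hangs above the right bay. The tray spans (167–360, 200–293) and fits as 128.5 × 60.5 mm, centred at (579.3, −247.5) with azimuth 75.9°. So the bays are at (587.6, −214.5) and (571.0, −280.5).

```bash
python3 -m handwheel '[-0.008,-0.002,0.02,0,0,0, 0,0,0.03,0,0,0, 0,0,0.02,0,0,0, 0,0,0.01,0,0,0, 0,0,0.008,0,0,0, 0,0,0,0,0,0]'; python3 go.py 0.589 -0.2148 -0.012
```

```text
t: 28.55
tool_pos: [0.5892, -0.214, -0.0039]
tool_rot: [-0.318, -3.124, -0.001]
contact_force: [0.6, -0.3, 0.3]
opening: 0.0259
t 28.55 pos [ 0.5892 -0.214  -0.0039] az 78.4 tilt 0.1 q6 -1.83 open 0.0259 F [ 0.6 -0.3  0.3]
shift first tx 0.0001 ty -0.0008 tz 0.0081 | turn about tool z 0.0 deg
turn first tx 0.0001 ty -0.0008 tz 0.0081 | turn about tool z 0.0 deg
```

```bash
python3 -m handwheel '[0,0,0.003,0,0,0, 0,0,0.003,0,0,0, 0,0,0.002,0,0,0, 0,0,0,0,0,0]'; python3 -m handwheel '[0,0,0,0,0,0, 0,0,0,0,0,0, 0,0,0,0,0,0]' 0.42;python3 -m handwheel '[0,0,-0.02,0,0,0, 0,0,-0.03,0,0,0, 0,0,-0.03,0,0,0, 0,0,-0.03,0,0,0, 0,0,-0.03,0,0,0, 0,0,-0.02,0,0,0, 0,0,0,0,0,0]'; python3 vial.py w16 .5876 -.2145;  python3 - <<'E'
from h import *
im,d,k=load('top0'); P=world(d,k); q=P[(P[...,2]>.05)&(P[...,2]<.066)&(abs(P[...,0]-.4)<.05)&(abs(P[...,1]+.32)<.05)]; print('vial2 top',len(q),np.round(np.median(q,0),4),np.ptp(q,0))
im,d,k=load('w16'); P=world(d,k); q=P[(P[...,2]>.05)&(P[...,2]<.066)&(abs(P[...,0]-.4)<.05)&(abs(P[...,1]+.32)<.05)]; print('vial2 w16',len(q),np.round(np.median(q,0),4),np.ptp(q,0))
E
python3 go.py 0.40 -0.322 0.13
```

```text
t: 28.95
tool_pos: [0.5901, -0.215, -0.0111]
tool_rot: [0.319, 3.125, -0.0]
contact_force: [0.0, -0.0, 0.7]
opening: 0.0254
t: 29.25
tool_pos: [0.5902, -0.215, -0.0109]
tool_rot: [0.319, 3.125, -0.0]
contact_force: [0.5, -0.3, 0.5]
opening: 0.0496
t: 29.95
tool_pos: [0.5924, -0.2161, 0.1536]
tool_rot: [0.318, 3.118, -0.005]
contact_force: [0.1, 0.7, 0.6]
opening: 0.0495
cap 843 [ 0.5883 -0.2151  0.0594] [ 0.5894 -0.2154  0.0559] [0.0235 0.0237 0.0118]
vial2 top 100 [ 0.4016 -0.3127  0.0554] [0.02160311 0.02403977 0.00952783]
t 30.0 pos [ 0.5912 -0.2155  0.1508] az 78.3 tilt 0.22 q6 -1.84 open 0.0495 F [-0.4 -0.3 -0.5]
shift first tx 0.1657 ty -0.1430 tz 0.0208 | turn about tool z 0.0 deg
turn first tx 0.1657 ty -0.1430 tz 0.0208 | turn about tool z 0.0 deg
  return _methods._mean(a, axis=axis, dtype=dtype,
  ret = um.true_divide(
Traceback (most recent call last):
ValueError: zero-size array to reduction operation maximum which has no identity
```

```bash
python3 -m handwheel '[0.0332,-0.0267,0.002,0,0,0, 0.0332,-0.0267,0.002,0,0,0, 0.0332,-0.0267,0.002,0,0,0, 0.0332,-0.0267,0.002,0,0,0, 0.0332,-0.0267,0.002,0,0,0, 0,0,0,0,0,0,0,0,0,0,0,0]' 0.4; python3 vial.py w17 .4016 -.3127; python3 go.py 0.4016 -0.3127 -0.018
```

```text
t: 30.7
tool_pos: [0.3993, -0.3117, 0.137]
tool_rot: [-0.322, -3.123, -0.003]
contact_force: [-0.0, -0.5, 0.5]
opening: 0.0512
cap 856 [ 0.4009 -0.312   0.0554] [ 0.4016 -0.3122  0.0538] [0.0232 0.0234 0.0077]
t 30.75 pos [ 0.4001 -0.3115  0.1374] az 78.3 tilt 0.13 q6 -2.18 open 0.051 F [0.4 0.8 0. ]
shift first tx -0.0017 ty -0.0009 tz 0.1554 | turn about tool z 0.0 deg
turn first tx -0.0017 ty -0.0009 tz 0.1554 | turn about tool z 0.0 deg
```

```bash
python3 -m handwheel '[-0.0015,-0.0005,0.03,0,0,0, 0,0,0.03,0,0,0, 0,0,0.03,0,0,0, 0,0,0.03,0,0,0, 0,0,0.02,0,0,0, 0,0,0.0125,0,0,0, 0,0,0,0,0,0]'; python3 go.py 0.4014 -0.3122 -0.018;  python3 -m handwheel '[0,0,0,0,0,0, 0,0,0,0,0,0, 0,0,0,0,0,0, 0,0,0,0,0,0, 0,0,0,0,0,0]' 0.8 40;python3 go.py;  python3 -m handwheel '[0,0,-0.01,0,0,0, 0,0,-0.03,0,0,0, 0,0,-0.03,0,0,0,0,0,-0.03,0,0,0,0,0,-0.03,0,0,0,0,0,0,0,0,0]'; python3 go.py 0.5725 -0.281 0.11
python3 - <<'E'
from h import *
im,d,k=shoot('wrist','w18'); c=np.array(optics.get_calibration('wrist')['mount']); p=world(d,k[:3]+(c,))*1000
q=p[(abs(p[...,1])<14)&(abs(p[...,0])<25)&(p[...,2]<-66)&(p[...,2]>-84)]; print(len(q),np.round(np.median(q,0),1),np.round(q.min(0),1),np.round(q.max(0),1))
E
```

```text
t: 31.45
tool_pos: [0.4013, -0.311, -0.0159]
tool_rot: [-0.316, -3.122, -0.005]
contact_force: [0.1, 0.9, -0.5]
opening: 0.0516
t 31.45 pos [ 0.4013 -0.311  -0.0159] az 78.4 tilt 0.27 q6 -2.17 open 0.0516 F [ 0.1  0.9 -0.5]
shift first tx -0.0004 ty -0.0012 tz 0.0021 | turn about tool z 0.0 deg
turn first tx -0.0004 ty -0.0012 tz 0.0021 | turn about tool z 0.0 deg
t: 31.95
tool_pos: [0.403, -0.3139, -0.0121]
tool_rot: [0.319, 3.123, -0.003]
contact_force: [0.7, 0.3, 4.9]
opening: 0.0256
t 31.95 pos [ 0.403  -0.3139 -0.0121] az 78.3 tilt 0.17 q6 -2.18 open 0.0256 F [0.7 0.3 4.9]
t: 32.55
tool_pos: [0.404, -0.3153, 0.1221]
tool_rot: [0.318, 3.118, -0.01]
contact_force: [0.3, -0.2, 0.1]
opening: 0.026
t 32.55 pos [ 0.404  -0.3153  0.1221] az 78.3 tilt 0.53 q6 -2.18 open 0.026 F [ 0.3 -0.2  0.1]
shift first tx -0.1581 ty 0.0676 tz 0.0121 | turn about tool z 0.0 deg
turn first tx -0.1581 ty 0.0676 tz 0.0121 | turn about tool z 0.0 deg
4455 [  2.4  -0.3 -67.6] [-11.8 -14.  -84. ] [ 14.  14. -66.]
```

```bash
python3 -m handwheel '[-0.0395,0.0169,0.001,0,0,0, -0.0395,0.0169,0.001,0,0,0, -0.0395,0.0169,0.001,0,0,0, -0.0395,0.0169,0.001,0,0,0, 0,0,0,0,0,0, 0,0,0,0,0,0]'; python3 go.py 0.5725 -0.281 -0.008
```

```text
t: 33.2
tool_pos: [0.5694, -0.2775, 0.1099]
tool_rot: [-0.317, -3.121, -0.003]
contact_force: [0.4, 0.4, -0.9]
opening: 0.0254
t 33.2 pos [ 0.5694 -0.2775  0.1099] az 78.4 tilt 0.26 q6 -1.94 open 0.0254 F [ 0.4  0.4 -0.9]
shift first tx -0.0037 ty -0.0028 tz 0.1179 | turn about tool z 0.0 deg
turn first tx -0.0037 ty -0.0028 tz 0.1179 | turn about tool z 0.0 deg
```

```bash
python3 -m handwheel '[-0.0035,-0.0028,0.03,0,0,0, 0,0,0.03,0,0,0, 0,0,0.03,0,0,0, 0,0,0.012,0,0,0, 0,0,0.008,0,0,0, 0,0,0,0,0,0]'; python3 go.py 0.5725 -0.281 -0.008
```

```text
t: 33.8
tool_pos: [0.5722, -0.2821, 0.0019]
tool_rot: [-0.32, -3.124, -0.001]
contact_force: [0.1, -0.3, -1.0]
opening: 0.0253
t 33.8 pos [ 0.5722 -0.2821  0.0019] az 78.3 tilt 0.08 q6 -1.94 open 0.0253 F [ 0.1 -0.3 -1. ]
shift first tx -0.0000 ty 0.0011 tz 0.0099 | turn about tool z 0.0 deg
turn first tx -0.0000 ty 0.0011 tz 0.0099 | turn about tool z 0.0 deg
```

```bash
python3 -m handwheel '[0,0,0.004,0,0,0, 0,0,0.003,0,0,0, 0,0,0.0025,0,0,0, 0,0,0,0,0,0]'; python3 -m handwheel '[0,0,0,0,0,0, 0,0,0,0,0,0, 0,0,0,0,0,0]' 0.42;python3 -m handwheel '[0,0,-0.02,0,0,0, 0,0,-0.03,0,0,0, 0,0,-0.03,0,0,0, 0,0,-0.03,0,0,0, 0,0,-0.03,0,0,0, 0,0,-0.03,0,0,0, 0.04,0,-0.03,0,0,0, 0.04,0,-0.02,0,0,0, 0.04,0,0,0,0,0, 0,0,0,0,0,0, 0,0,0,0,0,0]'; python3 go.py
python3 - <<'E'
from meas import *
im,d,k=shoot('wrist','w20'); P=world(d,k)
for n,x,y,z0,z1 in(('v1',.5876,-.2145,.05,.075),('v2',.571,-.2805,.05,.075),('noz',.5497,.003,.034,.06)):
    q=P[(P[...,2]>z0)&(P[...,2]<z1)&(abs(P[...,0]-x)<.03)&(abs(P[...,1]-y)<.03)]; print(n,len(q),np.round(np.median(q,0),4) if len(q) else '', np.round(np.ptp(q,0),4) if len(q) else '')
shoot('top','top1')
E
```

```text
t: 34.2
tool_pos: [0.5732, -0.282, -0.007]
tool_rot: [0.319, 3.125, -0.0]
contact_force: [-0.3, -0.2, -0.8]
opening: 0.0257
t: 34.5
tool_pos: [0.5733, -0.2822, -0.0068]
tool_rot: [0.319, 3.125, -0.0]
contact_force: [0.1, 0.3, -0.2]
opening: 0.0493
t: 35.6
tool_pos: [0.4553, -0.2578, 0.2132]
tool_rot: [0.32, 3.124, -0.001]
contact_force: [0.3, -0.5, 0.1]
opening: 0.0495
t 35.6 pos [ 0.4553 -0.2578  0.2132] az 78.3 tilt 0.08 q6 -2.02 open 0.0495 F [ 0.3 -0.5  0.1]
v1 13 [ 0.5865 -0.2267  0.0544] [0.0061 0.0019 0.0076]
v2 497 [ 0.5692 -0.2832  0.0592] [0.0239 0.0237 0.0112]
noz 467 [ 0.5497 -0.0009  0.0406] [0.0234 0.0234 0.009 ]
```

View pics/top1.png

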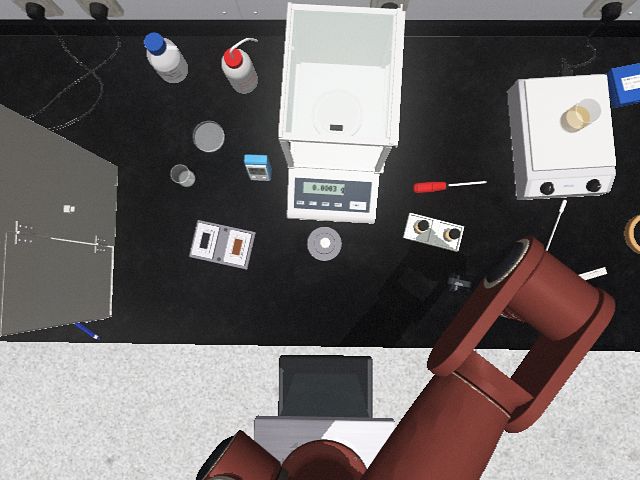

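The top view shows all five things in their holders. The slides are at (205,241) and (237,246), the nozzle at (324,243), and the vials at (422,227) and (452,235). The meter and driver are where they were. In the wrist view a finger hid vial 1, so I'll check it from the top depth and then hand in.

```bash
python3 - <<'E'
from h import *
im,d,k=load('top1'); P=world(d,k)
c=np.array([.5793,-.2475]); a=np.radians(75.85); Y=np.array([np.cos(a),np.sin(a)]); X=np.array([Y[1],-Y[0]])
for n,x,y in(('v1',.5876,-.2145),('v2',.571,-.2805)):
    q=P[(P[...,2]>.048)&(P[...,2]<.075)&(abs(P[...,0]-x)<.03)&(abs(P[...,1]-y)<.025)]; m=np.median(q,0); print(n,len(q),np.round(m,4),'tray x,y mm',np.round([X@(m[:2]-c)*1000,Y@(m[:2]-c)*1000],1))
E
python3 -c "
from station import ctrl
print(ctrl.get_obs()['t'], ctrl.finish_job())"
```

```text
v1 98 [ 0.5897 -0.2153  0.0596] tray x,y mm [ 2.2 33.8]
v2 105 [ 0.5724 -0.2835  0.0596] tray x,y mm [  2.2 -36.6]
the job is handed in; nothing more can be done
35.7 None
```

I placed all five things, released them, backed the arm away and handed the job in at t ≈ 36 s of the 128 s allowed. The hand-in reported no verdict.

**Last checks:**
- **Brown slide:** it lies about 1 mm from its pad's centre, with its long side within 0.1° of the pad's.
- **Black slide:** I judged it square and inside its pad from the pictures only. The gripper let go of it within about 1 mm of the pad's centre.
- **Vials:** both caps are at 59–60 mm, which fits a vial standing on the 4 mm bay floor. They are about 2 to 3.5 mm off the bay centres.
- **Nozzle:** its top is at 41 mm, as expected. It is 2 mm from the pad centre by the close look and 4 mm by a later, more distant one, both within the 14 mm allowed.
- **Meter and screwdriver:** they look unmoved in the last top picture.

**What disagreed or failed:**
- The real fingertips end about 40 mm behind the stated TCP. The first close on the brown slide therefore shut above it without touching it. I measured the offset and used it for every later grasp.
- In the final wrist view a finger hid vial 1, so I confirmed that vial from the top camera instead.

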